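# Clamp the tool rest of the alabaster lathe

## Task

Take the red-handled hex key out of the wooden rack and push it fully home into the recessed clamp screw of the green tool-rest foot before turning. Then turn the screw clockwise, seen from above, until it comes up tight against its stop, and leave the key standing in the screw. Leave the blue-handled key in the rack.

Things in the scene. Friction and masses are not known exactly. Their poses are not given: they have to be found in the camera images.
- red_key_grip (a point): Centre of the red bar of the T-handled key, 250 g. Bar 100 mm long (x), 24 wide, 24 high; z up. Below its centre: 16 mm neck, 32 mm collar 54 to 60 mm down, then a hex 19 mm across flats to the end 115 mm down (last 9 mm tapered); one pair of flats faces along the bar (+x, -x). Starts upright and loose in a rack hole, collar on the rack's top: lift 60 mm to clear it, 130 mm to pass over the other key.
- blue_key_grip (a point): Centre of the blue bar of the other key: same shape, but a thin 12 mm hex that does not fit. The keys stand, in either order, in the two holes, 120 mm apart, of the rack: a fixed brown wooden block 220 x 100 x 60 mm high. Each bar starts square to the block's long side within 17 degrees.
- socket (a point): Centre of the hex socket's floor, 30 mm above the bench; turns with the screw, z up. 21 mm across flats (13 degrees of play each way), 22 mm deep, one pair of flats facing its +x and -x; then a hex lead-in up to 30 mm, 37 wide, and a round countersink up to the mouth, 60 mm wide, 42 mm above the floor, in a green boss 72 mm wide. Key fully home: bar centre 115 mm above this point.
- clamp_screw (a joint): Turn of the screw, rad, growing clockwise from above; starts slack at 0 to 0.25, hard stop at 1.1 (tight), needs 0.1 N m, stays as left. At 0 the socket's x axis lies along the short side of its foot, a fixed green plate 230 x 110 x 24 mm. The foot also carries a dark tool-rest bar, 200 mm long, along the short side, 125 mm from the screw, top 112 mm above the bench.
Things that resemble listed ones, but are neither listed nor needed, are in the scene too. There is more than one size of the part that bears red_key_grip; the job needs the middle-sized.

How it is judged:
On the way, in this order (a step that is already met when the one before it is completed fails the run):
1. the red key is fully home in the screw's socket, upright, before the screw has been turned (z of red_key_grip in the frame of socket below 0.121 m and horizontal distance between red_key_grip and socket below 0.015 m and angle between red_key_grip's own z axis and vertical below 0.17 rad and value of joint clamp_screw below 0.55 rad), for 0.2 s.
2. the screw is turned clockwise to tight with the key still home (z of red_key_grip in the frame of socket below 0.121 m and horizontal distance between red_key_grip and socket below 0.015 m and angle between red_key_grip's own z axis and vertical below 0.17 rad and value of joint clamp_screw above 0.92 rad), for 0.2 s.
At the end, for the whole second after the job is handed in: The screw is tight (joint above 0.92 rad), the red key stands at rest in its socket: handle centre at most 121 mm above the socket floor and within 15 mm of the screw axis, tilted less than 0.17 rad. The blue key is within 30 mm of where it started (all of step 2 and linear speed of red_key below 0.02 m/s and distance of blue_key_grip from where it was at the start of the episode below 0.03 m); the robot touches nothing.
It fails at once if the blue key is lifted or knocked out of place (moved more than 30 mm) (distance of blue_key_grip from where it was at the start of the episode above 0.03 m).
It also fails if it takes over 45 s, if anything falls off the work surface, if the arm or the gripper's body presses on something with over 40 N, if the wrist force passes 120 N, or if a joint passes its speed limit or range.

## Robot

A 7-joint arm with a two-finger parallel gripper is mounted at the origin on the work surface. World frame = base frame: x ahead of the robot, y to its left, z up, the work surface at z = 0. Lengths are in m, angles in rad, forces in N, time in s.
With the tool pointing down it reaches from about 0.425 to 0.925 m from the base axis. Payload 6.8 kg.
Tool frame: the origin (TCP) lies on the centre line of the jaws, within the pads' length; the fingertips stand bot.finger_overhang ahead of it and the grasp point (between the pads) lies 3 mm ahead of it (bot.finger_overhang is the distance from the TCP to the fingertips, in m); z points along the fingers, y is the direction in which the jaws open and shut (so a half turn about z gives the same grasp; the last joint's range is limited). The gripper opens to 85 mm and grips with 20 to 120 N. Pads are 22 mm wide; open, the fingers measure 114 mm over their backs; the gripper's body (76 mm by 85 mm) begins 54 mm behind the grasp point. The pads swing forward as they close: fully open they stand 13 mm farther back than shut.
Start: joints at [1.008, 0.477, 0.022, 1.555, -0.011, 1.109, -0.083], TCP at [0.297, -0.606, 0.253] pointing down, gripper open.
Joint ranges: [-2.96, 2.96], [-0.34, 2.1], [-1.41, 1.46], [0.24, 2.44], [-1.37, 4.51], [0.17, 1.92], [-2.96, 2.96]. Speed limits (rad/s): [2.39, 2.39, 3.14, 3.14, 3.14, 3.14, 3.14].

## Interface

Orientations are given as a unit quaternion [w, x, y, z].
In Python, from station import bot gives the robot as it stands.
- The arm moves only by the tool drive_tool, never from a script. Its argument "increments" is text: rows parted by semicolons, each of 4 numbers parted by spaces: the shift along the world's x, y, z in m, then the turn about the world's z in rad. In form: tx ty tz spin; .... A call has 1 to 12 rows; each row shifts and turns the commanded pose from where the row before left it; what a row does not reach is not made up. A row lasts 1/12 s, in which the tool goes at most 41.7 mm and 7.16 degrees, less where a joint would pass 70% of its speed; a pose out of reach is approached as far as the arm can. A call is refused whole if a number of a shift passes 0.0417 or a number of a turn 0.125, either way. A call with a gripper value outside its range is refused whole. "grip" is the opening, from 0 (shut) to 1 (fully open), set as the call begins (left out, the last holds). The fingers move at their own pace and stop on an object; "squeeze" is the grip in N (left out, the last holds). Time passes only in rows, so rows that do not move let the fingers close. It gives the time, the measured TCP pose, the force and the opening at its end, in the units of the state.
- bot.get_obs(): the state, without advancing time (a new reading comes with each control period).
- bot.read_camera(name): name is "scene" or "top" or "wrist"; returns the picture (400x640x3 uint8, red, green, blue); there is no depth.
- bot.calibration(name): a dict with "fx", "fy", "cx", "cy" (pixels), "distortion" ([k1, k2, p1, p2, k3] as OpenCV has them; the pictures are not rectified), "camera_from_world" (4x4, takes a point from world to camera coordinates). Camera axes: x right, y down, z forward; pixel columns grow to the right and rows downward; lengths in m; the calibration is good to about 2 mm. A picture is of the moment at which its call begins: read the wrist's pose just before it. calibration takes no time and is no camera call; for the wrist camera it gives the pose at the moment of the call.
- bot.hand_in(): hands the job in, once; it reports no verdict.
The state is a dict: "t": time; "q": joint angles; "joint_vel": joint speeds; "joint_torque": joint torques, N m; "eef_pos": TCP position; "tool_rot": TCP orientation; "contact_force": force on the tool from outside, world axes, zero at the start; "torque": the same for the moment, N m; "gripper_width": opening from 0.0 (shut) to 1.0 (fully open).
Only numpy, scipy, OpenCV 4.12 (cv2) and the standard library are available. Lean on these libraries where they do the work, as an engineer would, in place of code of your own. Each camera call takes 0.05 s, during which the arm holds its last target.

## Working session

There is one attempt and no reset: what is moved stays moved. The work goes in short steps, Python scripts to look and compute and a tool call to move; the robot and the scene stay as the last step left them, time stands still between calls to the robot, and variables do not carry over. Pictures are saved under pics/ and viewed, and the job is handed in when it is done.

Besides the shell and the picture viewer there is one more tool, called after "Call:" as name(argument=value, ...) on one line, values as JSON. drive_tool: Moves the arm, as the interface text tells. Its arguments: {"type":"object","properties":{"increments":{"type":"string"},"grip":{"type":"number"},"squeeze":{"type":"number"}},"required":["increments"]}

```bash
ls; mkdir -p pics; cat > h.py <<'E'
import numpy as np,cv2
from station import bot
def save(n,f):
    im=bot.read_camera(n); cv2.imwrite(f'pics/{f}.png',im[:,:,::-1]); return im
def ray(c,uv):
    K=np.array([[c['fx'],0,c['cx']],[0,c['fy'],c['cy']],[0,0,1]]);D=np.array(c['distortion'],float)
    p=cv2.undistortPoints(np.array([[uv]],float),K,D)[0,0]
    M=np.array(c['camera_from_world']);R=M[:3,:3];t=M[:3,3]
    return -R.T@t, R.T@np.array([p[0],p[1],1])
def plane(c,uv,z):
    o,d=ray(c,uv); return o+d*(z-o[2])/d[2]
def proj(c,P):
    K=np.array([[c['fx'],0,c['cx']],[0,c['fy'],c['cy']],[0,0,1]]);M=np.array(c['camera_from_world'])
    return cv2.projectPoints(np.array(P,float).reshape(-1,3),cv2.Rodrigues(M[:3,:3])[0],M[:3,3],K,np.array(c['distortion'],float))[0][:,0]
def tri(r1,r2):
    (a,u),(b,v)=r1,r2; u=u/np.linalg.norm(u);v=v/np.linalg.norm(v)
    s=np.linalg.lstsq(np.c_[u,-v],b-a,rcond=None)[0]; p,q=a+s[0]*u,b+s[1]*v
    return (p+q)/2,np.linalg.norm(p-q)
E
python3 - <<'E'
from h import *
import pickle
for n in ['scene','top','wrist']:
    c=bot.calibration(n); im=save(n,n+'0'); np.save(f'pics/{n}0.npy',im); pickle.dump(c,open(f'pics/{n}0.pkl','wb'))
    M=np.array(c['camera_from_world']); print(n,c['fx'],np.round(-M[:3,:3].T@M[:3,3],3),np.round(M[2,:3],2))
o=bot.get_obs(); print(o,bot.finger_overhang)
E
```

```text
pics
scene 425.31069364885013 [0.953 0.514 0.775] [-0.51 -0.47 -0.72]
top 387.08477891253597 [0.421 0.087 0.913] [ 0.06  0.01 -1.  ]
wrist 352.0658675942361 [ 0.355 -0.578  0.374] [-0.23 -0.11 -0.97]
{'t': 0.15, 'q': array([ 1.00788477,  0.47763665,  0.02234676,  1.55620356, -0.011487  ,
        1.10927416, -0.0830935 ]), 'joint_vel': array([-0.00144501, -0.00292037,  0.00095426, -0.00526988, -0.00024174,
       -0.00129914,  0.00070414]), 'joint_torque': array([ 3.07529299e-03, -5.96925437e+01,  1.61035057e+00, -2.81492633e+01,
        1.26837849e-02,  6.54879099e-03,  7.65582456e-06]), 'eef_pos': array([ 0.29633644, -0.6060152 ,  0.25254009]), 'tool_rot': array([-6.64367183e-04,  9.74250900e-01,  2.25465515e-01, -2.09893595e-04]), 'contact_force': array([ 0.23827031,  0.04597891, -0.59700215]), 'torque': array([-0.04303724,  0.0118391 ,  0.05071553]), 'gripper_width': 1.0001930809476436} 0.022
```

View pics/scene0.png

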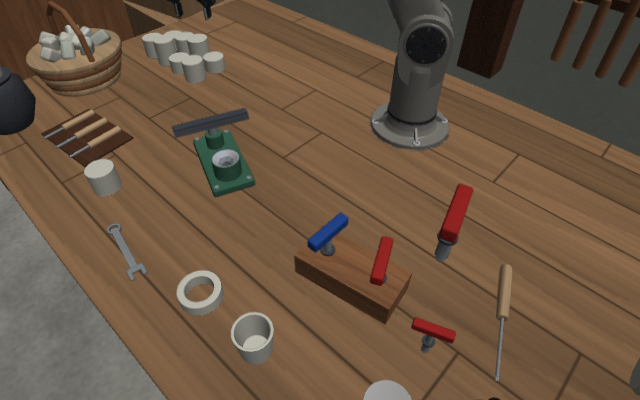

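View pics/top0.png

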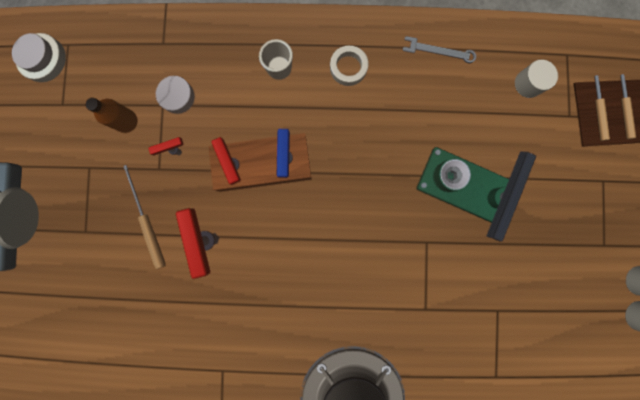

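View pics/wrist0.png

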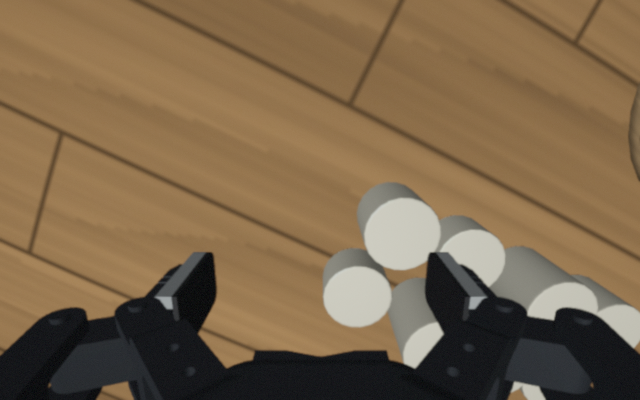

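The rack shows the red key at top-view pixel (225,161) and the blue key at (283,153). The large (192,243) and small (165,146) red keys are decoys. The foot's screw is at (455,175). Next I triangulate roughly from the two fixed views.

```bash
cat >> h.py <<'E'
def masks(im,kind):
    h=cv2.cvtColor(im,cv2.COLOR_RGB2HSV);H,S,V=[h[:,:,i].astype(int) for i in range(3)]
    if kind=='red': m=((H<6)|(H>174))&(S>180)&(V>70)
    if kind=='blue': m=(H>105)&(H<130)&(S>150)&(V>50)
    if kind=='green': m=(H>60)&(H<95)&(S>90)&(V>25)
    return m.astype(np.uint8)
def blobs(im,kind,amin=80):
    n,l,s,ce=cv2.connectedComponentsWithStats(masks(im,kind))
    return [(l==i,s[i],ce[i]) for i in range(1,n) if s[i,4]>amin]
E
python3 - <<'E'
from h import *
import pickle
for n in ['scene','top']:
    im=np.load(f'pics/{n}0.npy');c=pickle.load(open(f'pics/{n}0.pkl','rb'))
    for k in ['red','blue','green']:
        for m,s,ce in blobs(im,k):
            r=cv2.minAreaRect(np.argwhere(m)[:,::-1].astype(np.float32))
            print(n,k,s,np.round(ce,1),np.round(r[0],1),np.round(r[1],1),round(r[2],1))
C={n:pickle.load(open(f'pics/{n}0.pkl','rb')) for n in ['scene','top']}
# coarse
print(plane(C['top'],(225,161),.126),plane(C['top'],(283,153),.126),plane(C['top'],(455,175),.07))
E
```

```text
scene red [442 184  31  58 838] [456.8 210. ] [456.2 212. ] [17.1 56.3] 21.3
scene red [371 237  22  49 572] [381.5 260.2] [381.1 260.5] [12.6 48. ] 14.0
scene red [413 318  43  25 424] [433.7 328.9] [433.6 328.8] [44.4 11.3] 22.1
scene blue [308 213  40  39 616] [327.6 231.9] [327.7 231.5] [14.2 46.8] 47.9
scene green [ 194  129   60   68 1940] [222.1 163.9] [222.8 160.5] [67.2 42.3] 68.2
top red [149 137  33  18 271] [164.7 145.6] [164.9 145.7] [ 8.2 33.5] 71.6
top red [212 138  27  46 550] [225.  160.4] [225.1 160.3] [47.9 11.9] 67.2
top red [ 176  209   31   69 1094] [190.7 243.1] [190.8 243.1] [69.4 16. ] 76.0
top blue [277 130  11  47 460] [282.5 152.6] [282. 153.] [46. 10.] 90.0
top green [ 418  148   91   73 2614] [467.3 187.7] [463. 184.] [81.5 45.5] 23.7
[0.53187236 0.28573938 0.126     ] [0.55130311 0.16644545 0.126     ] [ 0.52222635 -0.20715923  0.07      ]
```

Call:
drive_tool(increments="0.01 0.018 0.008 0;0.018 0.034 0.01 0;0.018 0.034 0.01 0;0.018 0.034 0.01 0;0.018 0.034 0.01 0;0.018 0.034 0.01 0;0.018 0.034 0.01 0;0.018 0.034 0.01 0;0.018 0.034 0.01 0;0.018 0.034 0.01 0;0.018 0.034 0.002 0;0.018 0.034 0 0")

```text
t: 1.15
eef_pos: [0.5053, -0.2127, 0.3544]
tool_rot: [0.001, 0.974, 0.225, 0.001]
contact_force: [0.4, -0.2, -0.1]
gripper_width: 0.997
```

Call:
drive_tool(increments="0.018 0.034 0 0;0.008 0.01 0 0;0 0 0 0;0 0 0 0")

```text
t: 1.48
eef_pos: [0.5305, -0.1702, 0.3529]
tool_rot: [0.0, 0.974, 0.226, -0.0]
contact_force: [-0.8, -0.8, -0.4]
gripper_width: 1.001
```

```bash
cat >> h.py <<'E'
import pickle
def shot(n,f):
    c=bot.calibration(n); o=bot.get_obs(); im=save(n,f); np.save(f'pics/{f}.npy',im); pickle.dump((c,o),open(f'pics/{f}.pk','wb')); 
    print(f,o['t'],np.round(o['eef_pos'],4),np.round(o['tool_rot'],4),np.round(o['contact_force'],1)); return im,c,o
E
python3 - <<'E'
from h import *
shot('wrist','w1')
E
```

```text
w1 1.4833 [ 0.5305 -0.1702  0.3529] [ 0.000e+00  9.741e-01  2.261e-01 -5.000e-04] [-0.8 -0.8 -0.4]
```

View pics/w1.png

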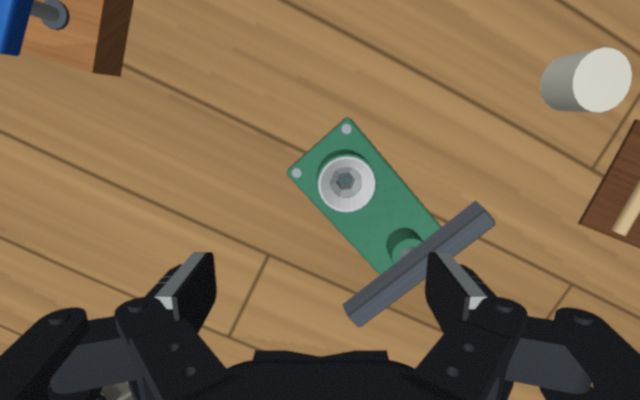

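The wrist view shows the foot clearly: screw mouth at about (347,183), hex at about (345,181), foot corner dots at (346,129) and (296,173). I'll take a second, closer view to get height and hex angle.

Call:
drive_tool(increments="0 -0.01 -0.03 0;0 -0.01 -0.035 0;0 0 -0.035 0;0 0 -0.02 0;0 0 0 0;0 0 0 0;0 0 0 0")

```text
t: 2.12
eef_pos: [0.5311, -0.1917, 0.2349]
tool_rot: [0.001, 0.974, 0.225, 0.001]
contact_force: [0.1, 0.2, 0.9]
gripper_width: 1.0
```

```bash
python3 - <<'E'
from h import *
im,c,o=shot('wrist','w2')
p=proj(c,[.522,-.207,.05])[0];print(p)
x,y=p.astype(int); cr=im[max(0,y-75):y+75,max(0,x-100):x+100]
cv2.imwrite('pics/w2c.png',cv2.resize(cr,None,fx=4,fy=4,interpolation=cv2.INTER_CUBIC)[:,:,::-1]);print(x-100,y-75,cr.shape)
E
```

```text
w2 2.1167 [ 0.5311 -0.1917  0.2349] [7.000e-04 9.745e-01 2.246e-01 9.000e-04] [0.1 0.2 0.9]
[329.96054585 198.15946609]
229 123 (150, 200, 3)
```

View pics/w2.png

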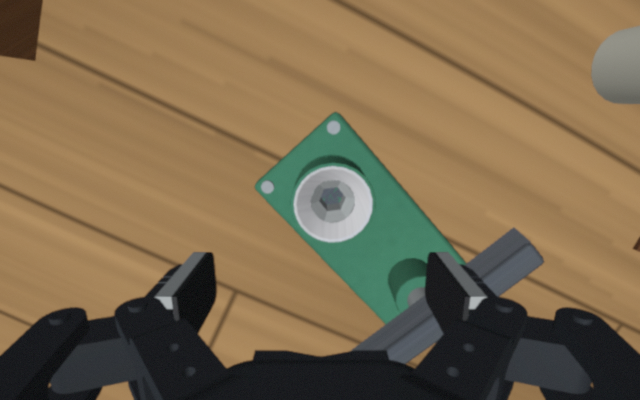

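View pics/w2c.png

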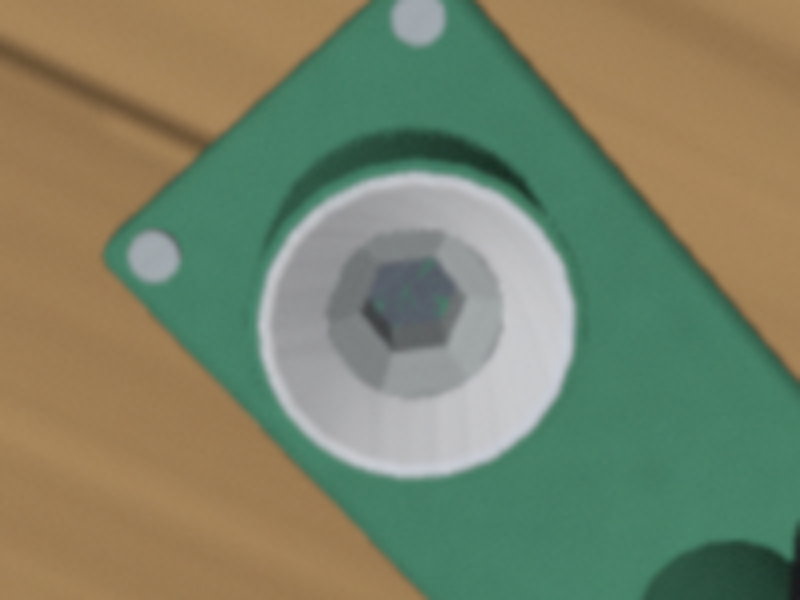

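In the crop, the mouth ring is centred at about (417,325). The inner hex corners are at about (380,260), (440,256), (467,298), (448,348), (395,352), (362,307). Next I fit the ring in both shots, triangulate, and work out the hex and foot angles.

```bash
python3 - <<'E'
from h import *
R=[];
for f,roi in [('w1',(345,183)),('w2',(333,203))]:
    im=np.load(f'pics/{f}.npy');c,o=pickle.load(open(f'pics/{f}.pk','rb'))
    h=cv2.cvtColor(im,cv2.COLOR_RGB2HSV); m=(h[:,:,1]<60)&(h[:,:,2]>60)
    n,l,s,ce=cv2.connectedComponentsWithStats(m.astype(np.uint8)); i=l[roi[1]+20,roi[0]]; 
    print(f,i,s[i],ce[i])
    ct=max(cv2.findContours((l==i).astype(np.uint8),cv2.RETR_EXTERNAL,cv2.CHAIN_APPROX_NONE)[0],key=len)
    ct=cv2.convexHull(ct)[:,0].astype(float)
    # contour points to plane
    for z in (.062,.072,.082):
        P=np.array([plane(c,p,z)[:2] for p in ct]).astype(np.float32)
        (x,y),r=cv2.minEnclosingCircle(P); print(z,round(x,4),round(y,4),round(2*r,4))
    e=cv2.fitEllipse(ct.astype(np.float32)); R.append(ray(c,e[0]))
    g=max(blobs(im,'green'),key=lambda b:b[1][4])[0]
print('tri',tri(*R))
hexc=np.array([(380,260),(440,256),(467,298),(448,348),(395,352),(362,307)])/4+[229,123]-.4
P=np.array([plane(c,p,.052)[:2] for p in hexc]);print('hex ctr',P.mean(0));d=P-P.mean(0);a=np.degrees(np.arctan2(d[:,1],d[:,0]));print(a,a%60,np.linalg.norm(d,axis=1))
hexo=np.array([(371,230),(441,230),(500,315),(465,383),(385,385),(328,315)])/4+[229,123]-.4
P=np.array([plane(c,p,.060)[:2] for p in hexo]);print('lead ctr',P.mean(0));d=P-P.mean(0);a=np.degrees(np.arctan2(d[:,1],d[:,0]));print(a,a%60,np.linalg.norm(d,axis=1))
# foot edges: dots short side
q1=plane(c,np.array([419,18])/4+[229,123]-.4,.024);q2=plane(c,np.array([153,256])/4+[229,123]-.4,.024);d=q1-q2;print('short',np.degrees(np.arctan2(d[1],d[0])),np.linalg.norm(d))
e1=plane(c,(332.,200.),.06)
for a,b in [((480,10),(795,385)),((110,265),(420,590))]:
    A=plane(c,np.array(a)/4+[229,123]-.4,.024);B=plane(c,np.array(b)/4+[229,123]-.4,.024);d=B-A;print('long',np.degrees(np.arctan2(d[1],d[0])))
E
```

```text
w1 22 [ 318  156   58   57 2554] [346.30814409 183.91581832]
0.062 0.521 -0.2105 0.0697
0.072 0.5227 -0.2088 0.068
0.082 0.5244 -0.2071 0.0663
w2 9 [ 293  166   80   77 4819] [332.75700353 203.86200457]
0.062 0.5203 -0.2103 0.0698
0.072 0.5226 -0.2087 0.0675
0.082 0.525 -0.2071 0.0651
tri (array([ 0.52274167, -0.20883345,  0.06872882]), np.float64(0.00018628819211397783))
hex ctr [ 0.52309527 -0.2088663 ]
[ 6.42829542e+01 -1.55613222e-01 -5.74644651e+01 -1.18167517e+02
 -1.75800789e+02  1.19529587e+02] [ 4.28295424 59.84438678  2.53553487  1.8324835   4.1992113  59.52958739] [0.0127873  0.01218327 0.01160178 0.01272394 0.01210837 0.01194925]
lead ctr [ 0.52348369 -0.20829742]
[  54.28220113    9.14844756  -67.25311948 -120.08974919 -174.89715554
  119.06147758] [54.28220113  9.14844756 52.74688052 59.91025081  5.10284446 59.06147758] [0.02030063 0.01866837 0.01856873 0.02002276 0.01825845 0.01901698]
short -22.4940368042473 0.08531722214549
long -112.65456785251159
long -112.62660472373372
```

Screw axis comes out at (0.523, -0.209), mouth at z≈0.07. The hex flats face 32° (mod 60), so the screw sits at about 0.1 rad. Now over to the rack.

Call:
drive_tool(increments="0 0.02 0.015 0;0 0.035 0.02 0;0 0.04 0.01 0;0 0.041 0.01 0;0 0.041 0.01 0;0 0.041 0.01 0;0 0.041 0.01 0;0.002 0.041 0 0;0.002 0.041 0 0;0.002 0.041 0 0;0.002 0.041 0 0;0.002 0.035 0 0")

```text
t: 3.17
eef_pos: [0.5406, 0.2688, 0.3204]
tool_rot: [-0.001, 0.974, 0.226, 0.002]
contact_force: [0.1, -0.1, 0.4]
gripper_width: 1.001
```

Call:
drive_tool(increments="0.002 0.03 0 0;0.002 0.012 0 0;0 0 0 0;0 0 0 0;0 0 0 0")

```text
t: 3.58
eef_pos: [0.5454, 0.3055, 0.3185]
tool_rot: [0.001, 0.975, 0.224, 0.001]
contact_force: [0.7, -0.6, 0.0]
gripper_width: 0.999
```

```bash
python3 - <<'E'
from h import *
im,c,o=shot('wrist','w3')
for k in ['red','blue']:
    for m,s,ce in blobs(im,k,300):print(k,s,ce)
E
```

```text
w3 3.5833 [0.5454 0.3055 0.3185] [6.000e-04 9.745e-01 2.242e-01 6.000e-04] [ 0.7 -0.6  0. ]
red [ 177   86   77   25 1029] [219.03887269  99.67832847]
red [ 321  147   27  106 2610] [333.62720307 199.1559387 ]
red [ 198  275   35   89 1645] [217.96109422 318.76595745]
blue [ 417  186   73   93 2316] [456.04404145 225.60621762]
```

View pics/w3.png

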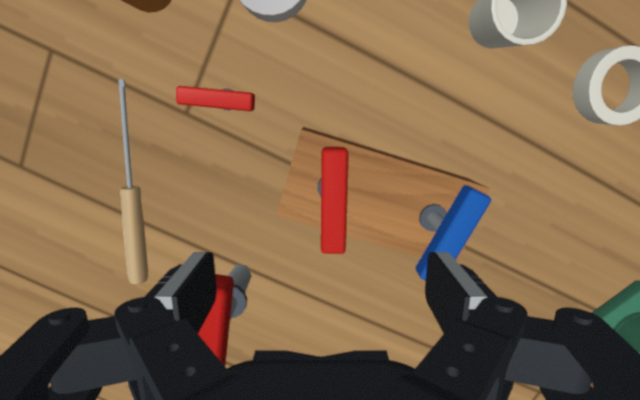

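The rack red bar spans about (322–347, 148–253), blue is at (456,226). One nearer view gives me the height.

Call:
drive_tool(increments="0 0 -0.025 0;0 0 -0.03 0;0 0 -0.02 0;0 0 -0.005 0;0 0 0 0;0 0 0 0", grip=0.7)

```text
t: 4.13
eef_pos: [0.5453, 0.3069, 0.239]
tool_rot: [-0.0, 0.974, 0.225, 0.001]
contact_force: [0.3, -0.1, 0.3]
gripper_width: 0.699
```

```bash
python3 - <<'E'
from h import *
im,c,o=shot('wrist','w4')
cr=im[120:270,240:440]
cv2.imwrite('pics/w4c.png',cv2.resize(cr,None,fx=4,fy=4,interpolation=cv2.INTER_CUBIC)[:,:,::-1])
im=np.load('pics/w3.npy');cr=im[130:280,240:440]
cv2.imwrite('pics/w3c.png',cv2.resize(cr,None,fx=4,fy=4,interpolation=cv2.INTER_CUBIC)[:,:,::-1])
E
```

```text
w4 4.1333 [0.5453 0.3069 0.239 ] [-1.000e-04  9.744e-01  2.247e-01  7.000e-04] [ 0.3 -0.1  0.3]
```

View pics/w4.png

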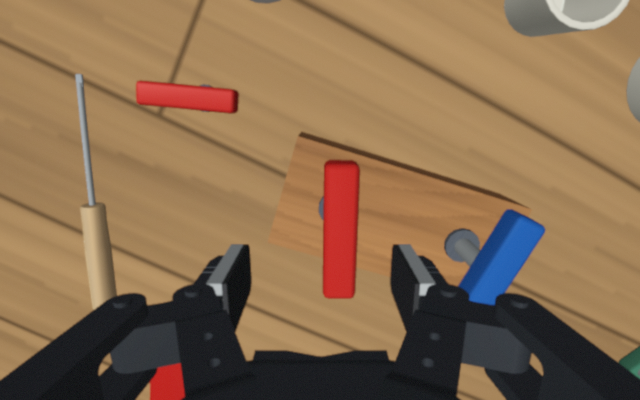

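View pics/w4c.png

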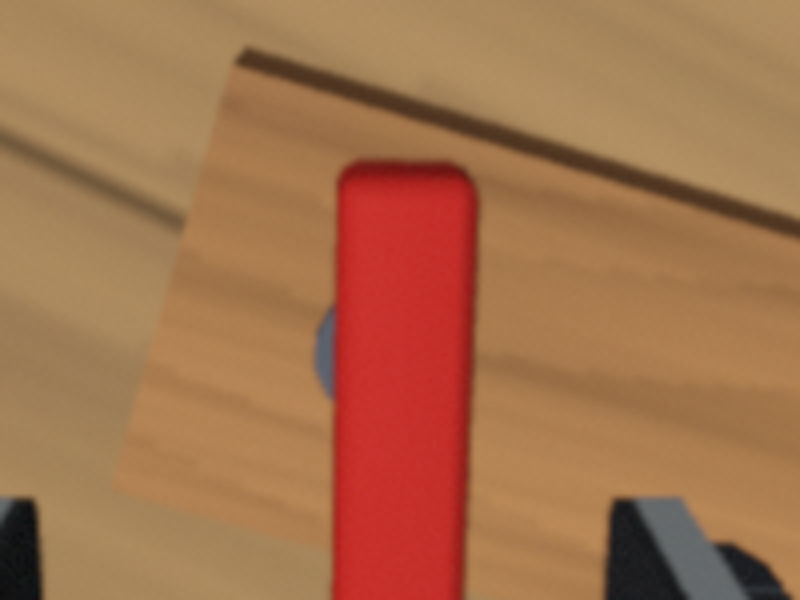

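View pics/w3c.png

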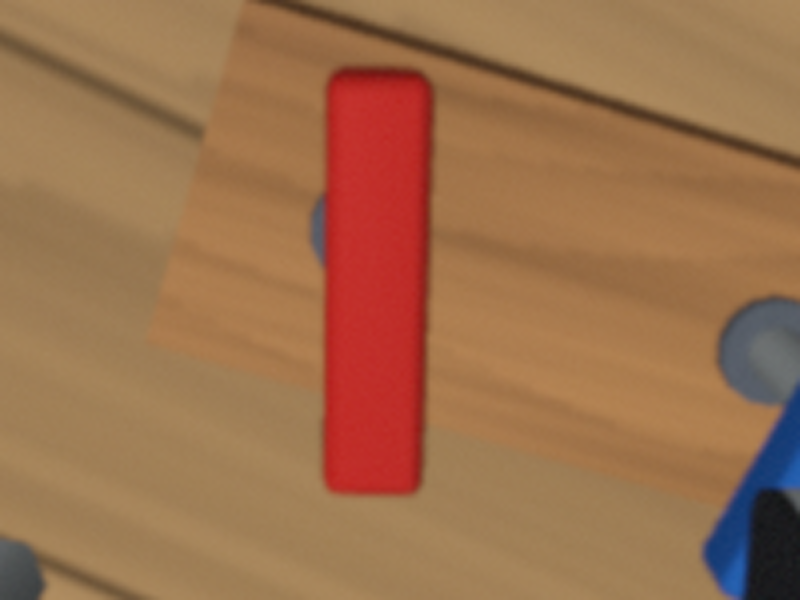

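```bash
python3 - <<'E'
from h import *
E=[]
for f in ['w3','w4']:
    im=np.load(f'pics/{f}.npy');c,o=pickle.load(open(f'pics/{f}.pk','rb'))
    b=[b for b in blobs(im,'red',300) if 320<b[2][0]<350][0]
    ct=np.argwhere(b[0])[:,::-1].astype(float)
    rect=cv2.boxPoints(cv2.minAreaRect(ct.astype(np.float32)));rect=rect[np.argsort(rect[:,1])]
    t=rect[:2].mean(0);bo=rect[2:].mean(0);E.append((ray(c,t),ray(c,bo)));print(f,t,bo,b[2])
    for z in (.12,.132):
        P,Q=plane(c,t,z),plane(c,bo,z);d=P-Q;print(z,(P+Q)/2,np.degrees(np.arctan2(d[1],d[0])),np.linalg.norm(d))
    bl=max(blobs(im,'blue',300),key=lambda b:b[1][4]);print('blue',plane(c,bl[2],.13))
for i in (0,1): print(tri(E[0][i],E[1][i]))
q=o['tool_rot'];w,x,y,z=q;print('tool x yaw',np.degrees(np.arctan2(2*(x*y+w*z),1-2*(y*y+z*z))))
E
```

```text
w3 [334.73224 146.95801] [332.7837  252.18118] [333.62720307 199.1559387 ]
0.12 [0.53165062 0.28360009 0.12      ] 25.472569209690015 0.10269552976504735
0.132 [0.5343721  0.28547409 0.132     ] 25.472569209689993 0.09884455016594935
blue [0.56323518 0.17153641 0.13      ]
w4 [341.23245 160.88425] [339.76736 297.1373 ] [339.93480196 227.83555852]
0.12 [0.53084229 0.28272175 0.12      ] 26.28421732373374 0.10486166680924151
0.132 [0.53449937 0.28532421 0.132     ] 26.284217323733756 0.09962964521620347
blue [0.56708035 0.17206427 0.13      ]
(array([0.5777092 , 0.30557242, 0.11769499]), np.float64(0.0002820588252469997))
(array([0.49114526, 0.26457615, 0.13509995]), np.float64(0.0008317740751019452))
tool x yaw 25.974581694327142
```

Key top at z≈0.13 (triangulated 0.127; text says 0.132), centre at (0.5345, 0.2854), yaw 26°. The tool is already at 26°. Moving down to the grasp.

Call:
drive_tool(increments="-0.005 -0.01 0 0;-0.006 -0.0115 -0.012 0;0 0 -0.02 0;0 0 -0.025 0;0 0 -0.025 0;0 0 -0.02 0;0 0 -0.01 0;0 0 -0.005 0;0 0 0 0;0 0 0 0")

```text
t: 5.02
eef_pos: [0.5342, 0.2864, 0.1221]
tool_rot: [-0.0, 0.974, 0.225, 0.001]
contact_force: [-0.8, -0.2, 0.2]
gripper_width: 0.702
```

```bash
python3 - <<'E'
from h import *
im,c,o=shot('wrist','w5')
E
```

```text
w5 5.0167 [0.5342 0.2864 0.1221] [-3.000e-04  9.743e-01  2.254e-01  9.000e-04] [-0.8 -0.2  0.2]
```

View pics/w5.png

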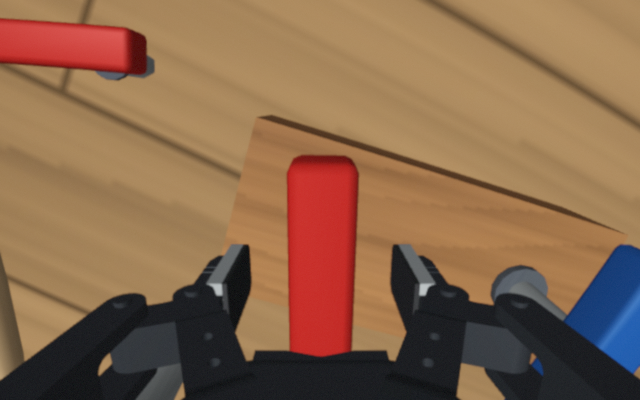

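The bar (288–357) lies centred between the pads (248–393), so I'll close.

Call:
drive_tool(increments="0 0 0 0;0 0 0 0;0 0 0 0;0 0 0 0;0 0 0 0;0 0 0 0", grip=0, squeeze=90)

```text
t: 5.57
eef_pos: [0.5341, 0.2863, 0.1218]
tool_rot: [-0.0, 0.974, 0.225, 0.001]
contact_force: [0.1, -2.0, 6.0]
gripper_width: 0.261
```

Call:
drive_tool(increments="0 0 0.01 0;0 0 0.02 0;0 0 0.025 0;0 0 0.025 0;0 0 0.025 0;0 0 0.025 0;0 0 0.02 0;0 0 0.01 0;0 0 0 0;0 0 0 0")

```text
t: 6.4
eef_pos: [0.5332, 0.2858, 0.2803]
tool_rot: [0.0, 0.974, 0.225, -0.0]
contact_force: [-0.3, 0.3, -2.5]
gripper_width: 0.269
```

```bash
python3 - <<'E'
from h import *
im,c,o=shot('wrist','w6'); print(o['gripper_width'])
im,c,o=shot('scene','s6')
E
```

```text
w6 6.4 [0.5332 0.2858 0.2803] [ 2.000e-04  9.743e-01  2.254e-01 -2.000e-04] [-0.3  0.3 -2.5]
0.2685758510542042
s6 6.45 [0.5328 0.2854 0.2793] [ 4.000e-04  9.743e-01  2.254e-01 -1.100e-03] [ 0.4 -0.2 -2.6]
```

View pics/w6.png

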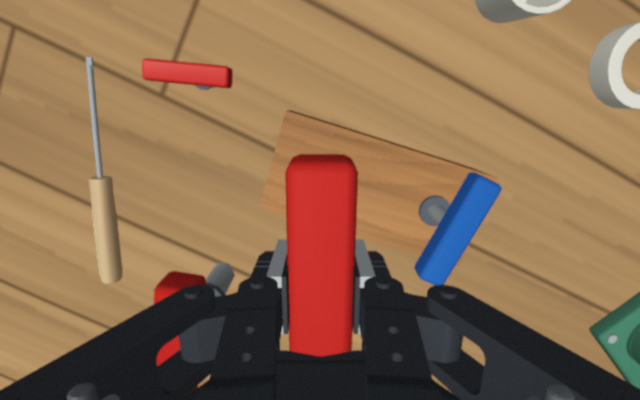

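View pics/s6.png

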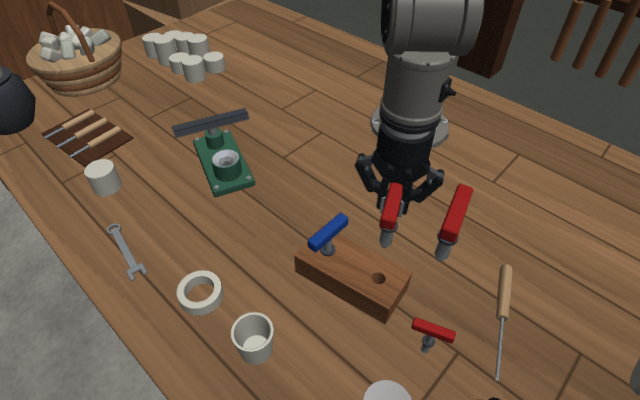

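The key is out, upright in the jaws and unslipped; the blue key is undisturbed (scene (328,232) as before). Carrying it to the screw, turning +6°.

Call:
drive_tool(increments="0 -0.02 0 0;-0.001 -0.035 0 0.01;-0.001 -0.041 0 0.01;-0.001 -0.041 0 0.01;-0.001 -0.041 0 0.01;-0.001 -0.041 0 0.01;-0.001 -0.041 0 0.01;-0.001 -0.041 0 0.01;-0.001 -0.041 0 0.01;-0.001 -0.041 0 0.01;-0.001 -0.041 0 0.01;-0.001 -0.041 0 0.005")

```text
t: 7.5
eef_pos: [0.5212, -0.1808, 0.2792]
tool_rot: [-0.001, 0.961, 0.277, -0.001]
contact_force: [1.4, -0.3, -2.9]
gripper_width: 0.268
```

Call:
drive_tool(increments="0 -0.02 0 0;0 -0.0095 0 0;0 0 0 0;0 0 0 0;0 0 0 0")

```text
t: 7.92
eef_pos: [0.5227, -0.2059, 0.2802]
tool_rot: [-0.001, 0.961, 0.278, -0.0]
contact_force: [-0.7, 0.6, -3.0]
gripper_width: 0.27
```

```bash
python3 - <<'E'
from h import *
im,c,o=shot('wrist','w7')
w,x,y,z=o['tool_rot'];print('tool x yaw',np.degrees(np.arctan2(2*(x*y+w*z),1-2*(y*y+z*z))),o['q'])
im,c,o=shot('top','t7')
E
```

```text
w7 7.9167 [ 0.5227 -0.2059  0.2802] [-9.000e-04  9.607e-01  2.777e-01 -2.000e-04] [-0.7  0.6 -3. ]
tool x yaw 32.250340992149546 [ 0.46482732  0.28014808 -0.2433808   1.78504284  0.07392301  1.0866029
 -0.81187743]
t7 7.9667 [ 0.5229 -0.2059  0.2804] [-6.000e-04  9.606e-01  2.780e-01 -1.000e-04] [-0.8  0.4 -2.4]
```

View pics/w7.png

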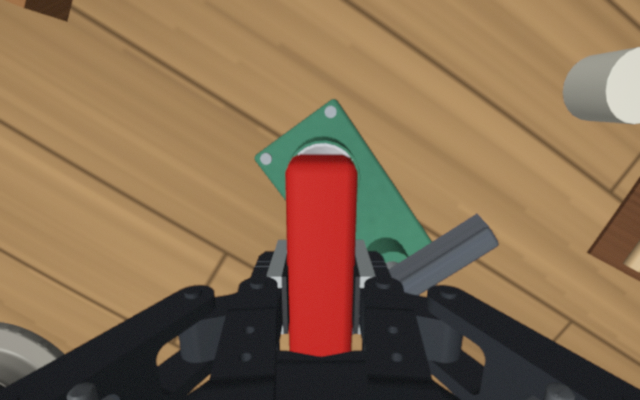

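Tool at (0.5227, -0.2059), yaw 32°. Correct y by -3 mm and descend to just above the mouth.

Call:
drive_tool(increments="0 -0.003 -0.01 0;0 0 -0.02 0;0 0 -0.025 0;0 0 -0.02 0;0 0 -0.012 0;0 0 -0.005 0;0 0 0 0;0 0 0 0")

```text
t: 8.68
eef_pos: [0.5231, -0.2114, 0.1894]
tool_rot: [0.0, 0.961, 0.276, 0.0]
contact_force: [-0.1, -0.2, -1.4]
gripper_width: 0.265
```

```bash
python3 - <<'E'
from h import *
im,c,o=shot('scene','s8')
cr=im[90:240,150:350]
cv2.imwrite('pics/s8c.png',cv2.resize(cr,None,fx=4,fy=4,interpolation=cv2.INTER_CUBIC)[:,:,::-1])
print('axis px',(proj(c,[[.5228,-.2088,.0721],[.5228,-.2088,.14]])-[150,90])*4)
im,c,o=shot('wrist','w8')
E
```

```text
s8 8.6833 [ 0.5231 -0.2114  0.1894] [2.000e-04 9.610e-01 2.764e-01 4.000e-04] [-0.1 -0.2 -1.4]
axis px [[300.32243131 271.66392853]
 [283.0037889  185.96622644]]
w8 8.7333 [ 0.5234 -0.2116  0.1899] [6.000e-04 9.611e-01 2.763e-01 9.000e-04] [-0.3 -0.8 -2.1]
```

View pics/s8c.png

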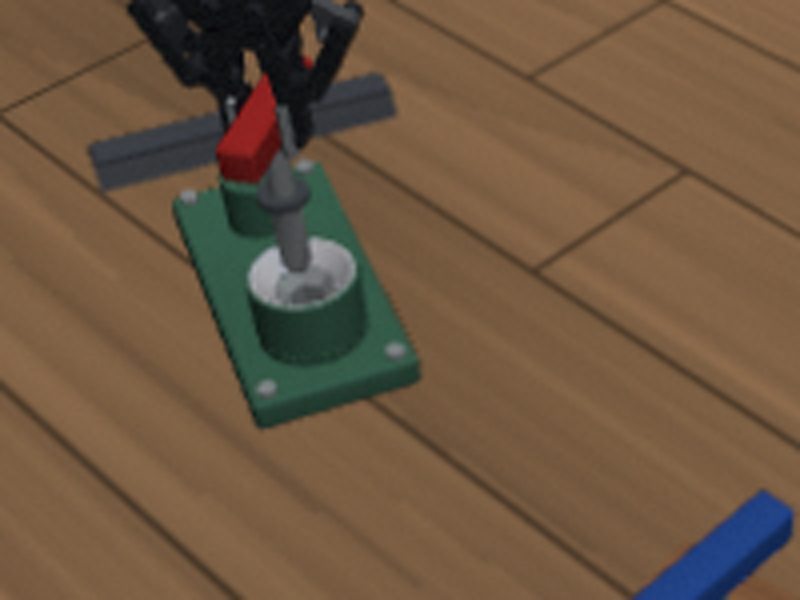

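View pics/w8.png

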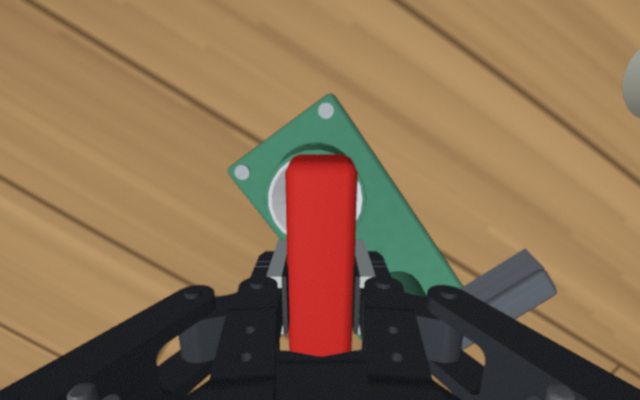

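The key tip hangs over the mouth, but measured y is 2.5 mm past the axis. I'll correct that and go down into the lead-in.

Call:
drive_tool(increments="0 0.0025 0 0;0 0 -0.004 0;0 0 -0.005 0;0 0 -0.004 0;0 0 0 0;0 0 0 0")

```text
t: 9.28
eef_pos: [0.5222, -0.2089, 0.1753]
tool_rot: [-0.0, 0.961, 0.276, -0.0]
contact_force: [0.4, 1.0, -1.4]
gripper_width: 0.269
```

Call:
drive_tool(increments="0 0 -0.004 0;0 0 -0.004 0;0 0 -0.003 0;0 0 0 0;0 0 0 0")

```text
t: 9.7
eef_pos: [0.5224, -0.2089, 0.1645]
tool_rot: [-0.0, 0.961, 0.276, -0.0]
contact_force: [0.0, -0.3, -2.1]
gripper_width: 0.266
```

Call:
drive_tool(increments="0 0 -0.004 0;0 0 -0.004 0;0 0 -0.004 0;0 0 -0.003 0;0 0 0 0;0 0 0 0")

```text
t: 10.2
eef_pos: [0.5229, -0.2082, 0.1493]
tool_rot: [-0.0, 0.961, 0.277, 0.0]
contact_force: [2.8, 3.9, -5.8]
gripper_width: 0.266
```

Call:
drive_tool(increments="0 0 -0.002 0;0 0 -0.002 0;0 0 0 0;0 0 0 0;0 0 0 0")

```text
t: 10.62
eef_pos: [0.5233, -0.2083, 0.1468]
tool_rot: [-0.0, 0.961, 0.276, 0.001]
contact_force: [1.1, 5.5, 3.8]
gripper_width: 0.269
```

Force turned up (+3.8 N against -2.4 free weight) at TCP 0.1468, right at the expected 0.147. I'll check in the scene view before turning.

```bash
python3 - <<'E'
from h import *
im,c,o=shot('scene','s9')
cr=im[90:240,150:350]
cv2.imwrite('pics/s9c.png',cv2.resize(cr,None,fx=4,fy=4,interpolation=cv2.INTER_CUBIC)[:,:,::-1])
a=np.radians(32.2);u=np.array([np.cos(a),np.sin(a),0]);v=np.array([-u[1],u[0],0]);C=np.array([.5228,-.2088,.145])
print(np.round((proj(c,[C+.05*u+s*.012*v+t*np.array([0,0,.012]) for s in (-1,1) for t in (-1,1)])-[150,90])*4))
E
```

```text
s9 10.6167 [ 0.5233 -0.2083  0.1468] [-1.000e-04  9.610e-01  2.765e-01  7.000e-04] [1.1 5.5 3.8]
[[236. 245.]
 [228. 213.]
 [275. 250.]
 [268. 218.]]
```

View pics/s9c.png

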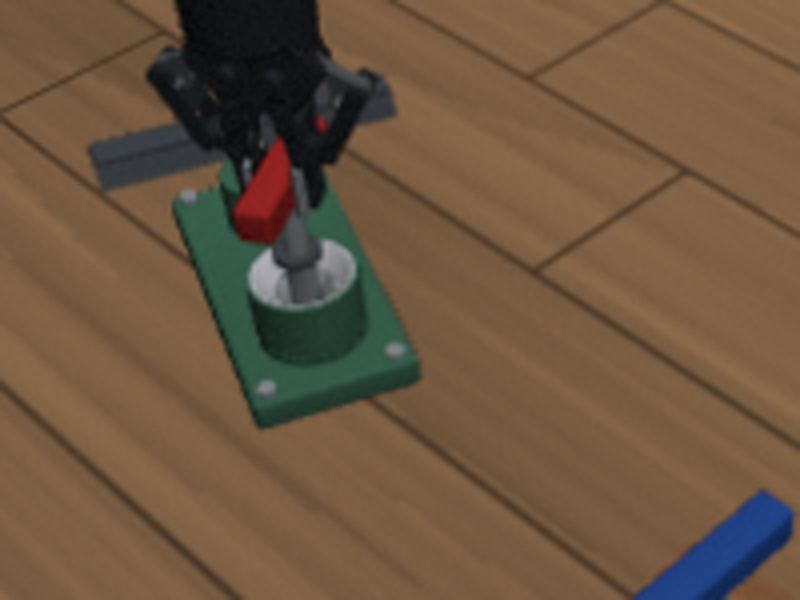

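```bash
python3 - <<'E'
from h import *
for f in ['s8','s9']:
    im=np.load(f'pics/{f}.npy');c,o=pickle.load(open(f'pics/{f}.pk','rb'))
    b=[b for b in blobs(im,'red',60) if b[2][0]<260 and b[2][1]<200]
    m=max(b,key=lambda b:b[1][4])[0];ys,xs=np.nonzero(m)
    print(f,'xmin',xs.min(),'ymax',ys.max()+.5,'x at ymax',xs[ys==ys.max()].mean())
    w,x,y,z=o['tool_rot'];a=np.arctan2(2*(x*y+w*z),1-2*(y*y+z*z));u=np.array([np.cos(a),np.sin(a),0]);v=np.array([-u[1],u[0],0])
    for dz in (-.002,.002,.006):
        C=o['eef_pos']+[0,0,dz];P=proj(c,[C+.05*u+s*.012*v+t*np.array([0,0,.012]) for s in (-1,1) for t in (-1,1)])
        print(dz,P.round(1).tolist())
E
```

```text
s8 xmin 204 ymax 134.5 x at ymax 211.5
-0.002 [[204.7, 136.5], [202.7, 128.0], [214.7, 137.8], [212.9, 129.2]]
0.002 [[204.4, 135.1], [202.4, 126.5], [214.4, 136.4], [212.6, 127.8]]
0.006 [[204.1, 133.7], [202.1, 125.1], [214.1, 135.0], [212.3, 126.3]]
s9 xmin 208 ymax 149.5 x at ymax 215.0
-0.002 [[208.9, 151.6], [207.0, 143.6], [218.6, 152.9], [216.9, 144.8]]
0.002 [[208.6, 150.3], [206.7, 142.2], [218.3, 151.6], [216.6, 143.5]]
0.006 [[208.3, 149.0], [206.4, 140.8], [218.0, 150.2], [216.3, 142.1]]
```

Grip offset is the same in both views, so there is no slip. I'll test bottoming by pressing a little more.

Call:
drive_tool(increments="0 0 -0.0015 0;0 0 -0.0015 0;0 0 0 0;0 0 0 0")

```text
t: 11.0
eef_pos: [0.524, -0.2082, 0.1466]
tool_rot: [0.0, 0.961, 0.276, 0.001]
contact_force: [-4.9, 8.0, 27.4]
gripper_width: 0.266
```

Force rose 24 N with no motion: bottomed at TCP 0.1466 (tip ≈0.030, the socket floor). I'll ease the press and turn clockwise.

Call:
drive_tool(increments="0 0.0005 0.002 0;0 0 0 0;0 0 0 -0.04;0 0 0 -0.08;0 0 0 -0.08;0 0 0 -0.08;0 0 0 -0.08;0 0 0 -0.08;0 0 0 -0.08;0 0 0 -0.08;0 0 0 -0.04;0 0 0 0")

```text
t: 12.0
eef_pos: [0.5242, -0.2082, 0.1467]
tool_rot: [0.0, 0.999, -0.041, 0.002]
contact_force: [0.8, 4.8, 10.8]
gripper_width: 0.266
```

```bash
python3 - <<'E'
from h import *
o=bot.get_obs()
w,x,y,z=o['tool_rot'];print('yaw',np.degrees(np.arctan2(2*(x*y+w*z),1-2*(y*y+z*z))),o['eef_pos'],o['contact_force'],o['torque'],o['q'][6])
E
```

```text
yaw -4.689237256645792 [ 0.52417362 -0.20821264  0.14671727] [ 0.80655301  4.83559133 10.76094296] [ 1.43453445 -0.0723243   0.05622552] -1.424984407503493
```

Call:
drive_tool(increments="0 0 0 -0.06;0 0 0 -0.08;0 0 0 -0.08;0 0 0 -0.08;0 0 0 -0.08;0 0 0 -0.05;0 0 0 -0.03;0 0 0 0;0 0 0 0")

```text
t: 12.75
eef_pos: [0.524, -0.209, 0.1467]
tool_rot: [0.0, 0.964, -0.267, 0.002]
contact_force: [0.2, 3.3, 10.7]
gripper_width: 0.264
```

```bash
python3 - <<'E'
from h import *
o=bot.get_obs()
w,x,y,z=o['tool_rot'];print('yaw',np.degrees(np.arctan2(2*(x*y+w*z),1-2*(y*y+z*z))),o['eef_pos'],o['contact_force'],o['torque'],o['q'][6])
shot('wrist','w10')
E
```

```text
yaw -30.953497130140704 [ 0.52401776 -0.20897118  0.1467219 ] [ 0.24041319  3.33768651 10.69681375] [ 1.03019815 -0.11656033  0.04556744] -1.8273478007520705
w10 12.75 [ 0.524  -0.209   0.1467] [ 1.000e-04  9.637e-01 -2.668e-01  1.700e-03] [ 0.2  3.3 10.7]
```

View pics/w10.png

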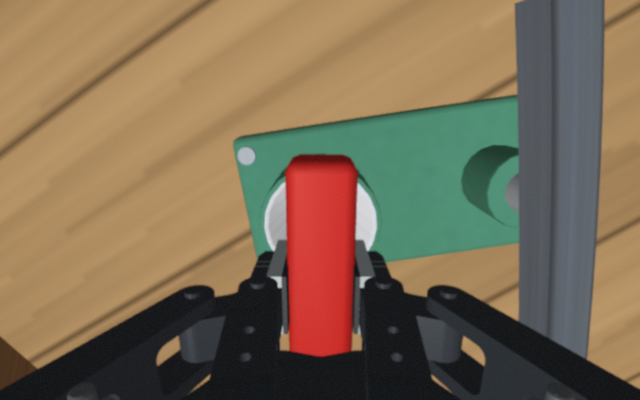

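No torque yet at yaw -31° (stop expected near -38°). Continue in small steps.

Call:
drive_tool(increments="0 0 0 -0.04;0 0 0 -0.04;0 0 0 -0.03;0 0 0 -0.02;0 0 0 0;0 0 0 0")

```text
t: 13.3
eef_pos: [0.5239, -0.2092, 0.1467]
tool_rot: [0.0, 0.944, -0.329, 0.002]
contact_force: [0.6, 2.7, 9.6]
gripper_width: 0.261
```

```bash
python3 - <<'E'
from h import *
o=bot.get_obs()
w,x,y,z=o['tool_rot'];print('yaw',np.degrees(np.arctan2(2*(x*y+w*z),1-2*(y*y+z*z))),o['eef_pos'],o['contact_force'],o['torque'],o['q'][6])
E
```

```text
yaw -38.40602648620536 [ 0.52389162 -0.20919227  0.14671269] [0.61899466 2.65937142 9.63519118] [ 0.8855644  -0.09245329  0.09967742] -1.9411538327126618
```

Call:
drive_tool(increments="0 0 0 -0.03;0 0 0 -0.03;0 0 0 -0.03;0 0 0 0;0 0 0 0")

```text
t: 13.72
eef_pos: [0.5238, -0.2092, 0.1467]
tool_rot: [0.0, 0.929, -0.371, 0.002]
contact_force: [1.1, 2.3, 10.6]
gripper_width: 0.271
```

```bash
python3 - <<'E'
from h import *
o=bot.get_obs()
w,x,y,z=o['tool_rot'];print('yaw',np.degrees(np.arctan2(2*(x*y+w*z),1-2*(y*y+z*z))),o['eef_pos'],o['contact_force'],o['torque'],o['q'][6],o['gripper_width'])
shot('wrist','w11')
E
```

```text
yaw -43.56019544126888 [ 0.52383766 -0.2092419   0.14671182] [ 1.13499205  2.27575464 10.61153343] [ 0.77623417 -0.02206734  0.06172759] -2.019904639069073 0.2706516755863084
w11 13.7167 [ 0.5238 -0.2092  0.1467] [ 1.000e-04  9.286e-01 -3.710e-01  1.600e-03] [ 1.1  2.3 10.6]
```

View pics/w11.png

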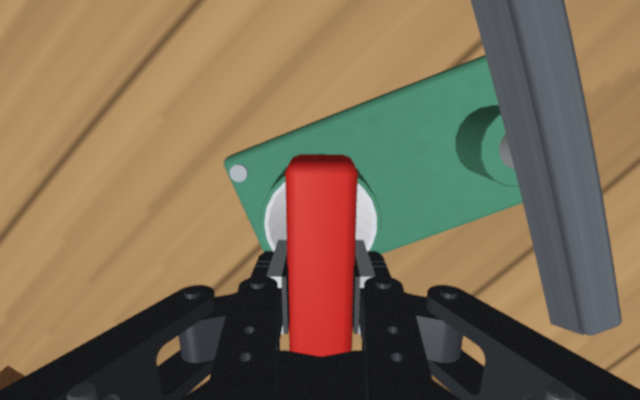

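Call:
drive_tool(increments="0 0 0 -0.04;0 0 0 -0.04;0 0 0 0")

```text
t: 14.02
eef_pos: [0.5237, -0.2094, 0.1467]
tool_rot: [0.0, 0.913, -0.409, 0.002]
contact_force: [0.2, 2.2, 10.5]
gripper_width: 0.266
```

```bash
python3 - <<'E'
from h import *
o=bot.get_obs()
w,x,y,z=o['tool_rot'];print('yaw',np.degrees(np.arctan2(2*(x*y+w*z),1-2*(y*y+z*z))),o['eef_pos'],o['contact_force'],o['torque'],o['q'][6],o['joint_torque'],o['gripper_width'])
shot('wrist','w12');shot('top','t12');shot('scene','s12')
E
```

```text
yaw -48.241738205185285 [ 0.52374848 -0.20939127  0.14672759] [ 0.19329042  2.17951642 10.5136024 ] [0.78317583 0.05083021 0.19183892] -2.0913425754301755 [  1.32292002 -44.3932879    3.67944025 -19.41258788   0.5278736
  -0.38064497  -0.60260642] 0.265697781087198
w12 14.0167 [ 0.5237 -0.2094  0.1467] [ 1.000e-04  9.127e-01 -4.087e-01  1.600e-03] [ 0.2  2.2 10.5]
t12 14.0667 [ 0.5238 -0.2094  0.1467] [ 1.00e-04  9.13e-01 -4.08e-01  1.60e-03] [-1.   2.5 10.4]
s12 14.1167 [ 0.5238 -0.2094  0.1467] [ 1.000e-04  9.130e-01 -4.079e-01  1.600e-03] [ 0.4  2.4 10.9]
```

View pics/w12.png

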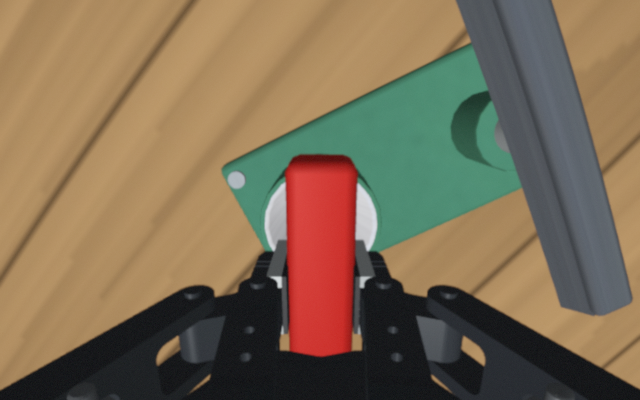

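Call:
drive_tool(increments="0 0 0 -0.03;0 0 0 -0.03;0 0 0 0;0 0 0 0")

```text
t: 14.5
eef_pos: [0.5237, -0.2094, 0.1467]
tool_rot: [0.0, 0.9, -0.435, 0.002]
contact_force: [-1.1, 3.0, 9.8]
gripper_width: 0.267
```

```bash
python3 - <<'E'
from h import *
o=bot.get_obs()
w,x,y,z=o['tool_rot'];print('yaw',np.degrees(np.arctan2(2*(x*y+w*z),1-2*(y*y+z*z))),o['eef_pos'],o['contact_force'],o['torque'],o['q'][6],o['joint_torque'][6],o['gripper_width'])
shot('wrist','w13')
# bar axis in image per shot
for f in ['w6','w7','w8','w10','w11','w12','w13']:
    im=np.load(f'pics/{f}.npy')
    m=max([b for b in blobs(im,'red',1000) if 300<b[2][0]<345],key=lambda b:b[1][4])[0]
    e=[]
    for r in (175,200,225,330,345):
        xs=np.nonzero(m[r])[0]; e.append((xs.min(),xs.max()))
    print(f,e,np.nonzero(m)[0].min())
E
```

```text
yaw -51.57222518598831 [ 0.52369702 -0.20944569  0.14672077] [-1.11024888  3.01644225  9.79975335] [0.75531522 0.10510262 0.21191638] -2.1420753505567327 -0.24322617799043655 0.2670719491374706
w13 14.5 [ 0.5237 -0.2094  0.1467] [ 1.000e-04  9.004e-01 -4.350e-01  1.600e-03] [-1.1  3.   9.8]
w6 [(np.int64(286), np.int64(356)), (np.int64(287), np.int64(355)), (np.int64(287), np.int64(354)), (np.int64(289), np.int64(351)), (np.int64(290), np.int64(350))] 155
w7 [(np.int64(286), np.int64(356)), (np.int64(286), np.int64(355)), (np.int64(287), np.int64(354)), (np.int64(289), np.int64(350)), (np.int64(290), np.int64(350))] 156
w8 [(np.int64(286), np.int64(356)), (np.int64(287), np.int64(354)), (np.int64(287), np.int64(354)), (np.int64(289), np.int64(351)), (np.int64(290), np.int64(350))] 155
w10 [(np.int64(286), np.int64(356)), (np.int64(287), np.int64(354)), (np.int64(288), np.int64(353)), (np.int64(289), np.int64(351)), (np.int64(290), np.int64(350))] 155
w11 [(np.int64(286), np.int64(356)), (np.int64(287), np.int64(354)), (np.int64(288), np.int64(353)), (np.int64(289), np.int64(351)), (np.int64(290), np.int64(350))] 155
w12 [(np.int64(285), np.int64(356)), (np.int64(287), np.int64(354)), (np.int64(288), np.int64(353)), (np.int64(289), np.int64(351)), (np.int64(290), np.int64(350))] 155
w13 [(np.int64(285), np.int64(356)), (np.int64(287), np.int64(354)), (np.int64(288), np.int64(353)), (np.int64(289), np.int64(351)), (np.int64(290), np.int64(350))] 156
```

```bash
python3 - <<'E'
from h import *
im=np.load('pics/s12.npy');a=cv2.resize(im[125:195,190:270],None,fx=8,fy=8,interpolation=cv2.INTER_CUBIC)
cv2.imwrite('pics/s12c.png',a[:,:,::-1])
im=np.load('pics/t12.npy');a=cv2.resize(im[130:230,400:540],None,fx=5,fy=5,interpolation=cv2.INTER_CUBIC)
cv2.imwrite('pics/t12c.png',a[:,:,::-1])
E
```

```text
(no output)
```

View pics/s12c.png

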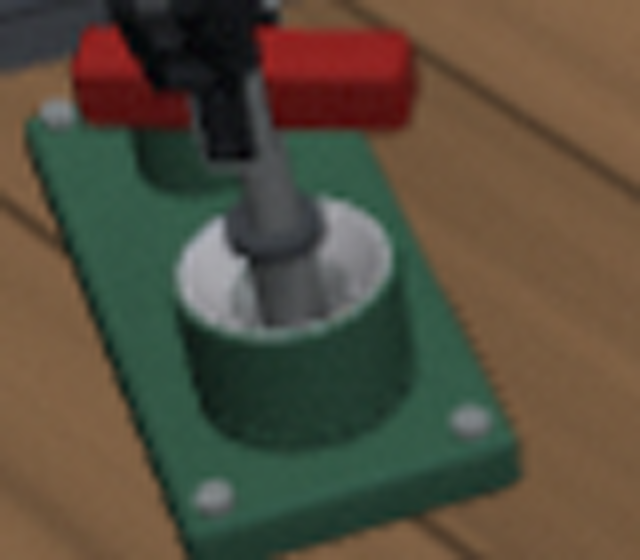

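View pics/t12c.png

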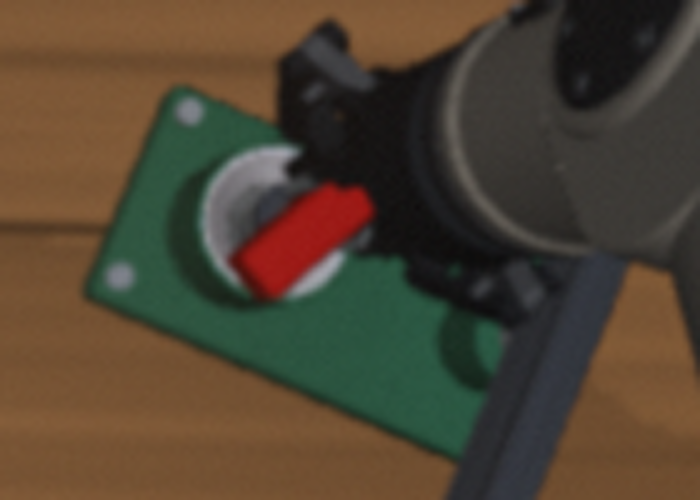

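The key stands home in both views (collar about 13 mm above the mouth), with bar yaw equal to tool yaw. But the yaw is past where I expected the stop, with only 0.2 N·m. I'll release, back off and look at the lead-in hex directly.

Call:
drive_tool(increments="0 0 0.001 0;0 0 0 0;0 0 0 0;0 0 0 0;0 0 0 0", grip=0.7)

```text
t: 14.97
eef_pos: [0.5222, -0.2088, 0.1456]
tool_rot: [0.0, 0.9, -0.435, -0.0]
contact_force: [0.3, -0.1, 0.2]
gripper_width: 0.698
```

Call:
drive_tool(increments="0 0 0.01 0;0 0 0.02 0;0 0 0.03 0;0 0 0.03 0;0.02 0.015 0.02 0;0.02 0.015 0 0;0.02 0.015 0 0;0.01 0.01 0 0;0 0 0 0;0 0 0 0")

```text
t: 15.8
eef_pos: [0.5921, -0.1531, 0.2555]
tool_rot: [0.0, 0.901, -0.434, -0.001]
contact_force: [0.1, -1.2, 0.1]
gripper_width: 0.701
```

```bash
python3 - <<'E'
from h import *
im,c,o=shot('wrist','w14')
p=proj(c,[.5232,-.209,.06])[0].astype(int);print(p)
x,y=p;cr=im[max(0,y-60):y+60,max(0,x-75):x+75]
cv2.imwrite('pics/w14c.png',cv2.resize(cr,None,fx=5,fy=5,interpolation=cv2.INTER_CUBIC)[:,:,::-1])
E
```

```text
w14 15.8 [ 0.5921 -0.1531  0.2555] [ 4.000e-04  9.007e-01 -4.345e-01 -6.000e-04] [ 0.1 -1.2  0.1]
[416 179]
```

View pics/w14.png

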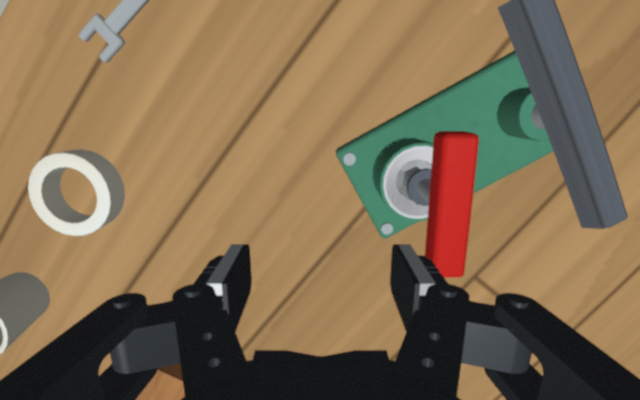

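View pics/w14c.png

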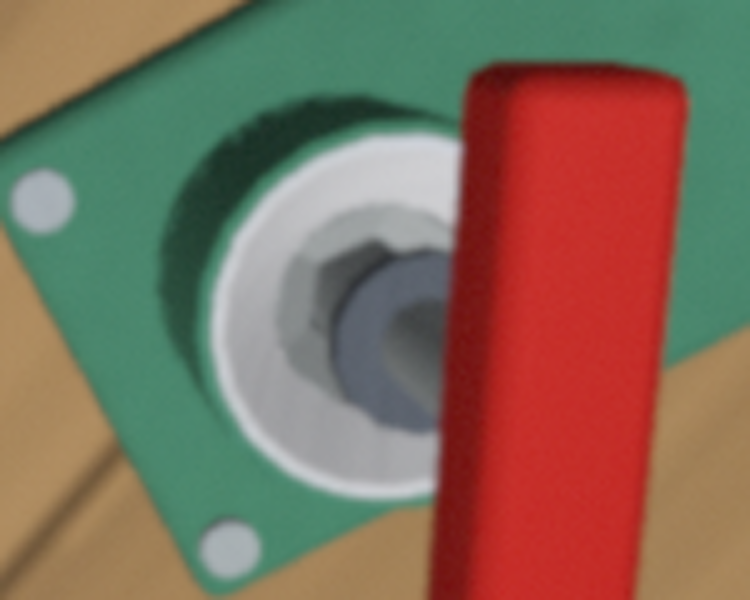

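```bash
python3 - <<'E'
from h import *
c,o=pickle.load(open('pics/w14.pk','rb'))
im=np.load('pics/w14.npy')
a=cv2.resize(im[150:200,385:440],None,fx=12,fy=12,interpolation=cv2.INTER_CUBIC).astype(float)
a=np.clip((a-40)*1.6,0,255).astype(np.uint8);cv2.imwrite('pics/w14d.png',a[:,:,::-1])
ax=np.array([.5230,-.2089])
for z,pts in [(.052,[(377,238),(318,262),(312,325)]),(.060,[(395,203),(300,245),(280,310),(300,375)])]:
    for p in pts:
        P=plane(c,np.array(p)/5+[341,119]-.4,z)[:2]-ax;print(z,p,np.degrees(np.arctan2(P[1],P[0])).round(1),np.linalg.norm(P).round(4))
E
```

```text
0.052 (377, 238) -57.1 0.011
0.052 (318, 262) 5.4 0.0117
0.052 (312, 325) 67.9 0.0117
0.06 (395, 203) -56.7 0.0188
0.06 (300, 245) 2.7 0.0187
0.06 (280, 310) 42.1 0.0182
0.06 (300, 375) 82.9 0.0193
```

View pics/w14d.png

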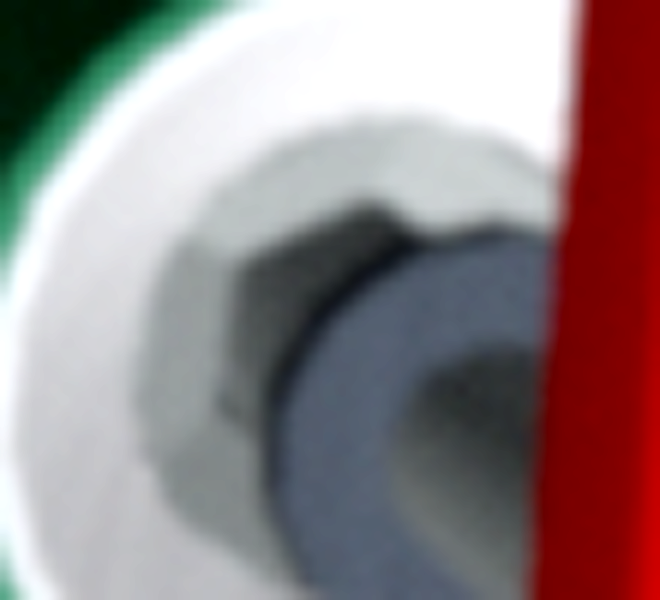

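```bash
cat >> h.py <<'E'
def baryaw(f,z=.157,near=None):
    im=np.load(f'pics/{f}.npy');c,o=pickle.load(open(f'pics/{f}.pk','rb'))
    P0=proj(c,[.523,-.209,.145])[0]
    b=min(blobs(im,'red',300),key=lambda b:np.hypot(*(b[2]-P0)))
    r=cv2.boxPoints(cv2.minAreaRect(np.argwhere(b[0])[:,::-1].astype(np.float32)));
    d01=np.linalg.norm(r[0]-r[1]);d12=np.linalg.norm(r[1]-r[2])
    e=((r[0]+r[3])/2,(r[1]+r[2])/2) if d01>d12 else ((r[0]+r[1])/2,(r[2]+r[3])/2)
    A,B=plane(c,e[0],z),plane(c,e[1],z);d=A-B
    return b[2],(A+B)/2,np.degrees(np.arctan2(d[1],d[0]))%180,np.linalg.norm(d)
E
python3 - <<'E'
from h import *
print(baryaw('w14'))
E
```

```text
(array([450.74741817, 201.03343252]), array([ 0.52683637, -0.20729849,  0.157     ]), np.float64(128.5172769125346), np.float64(0.09860705105796277))
```

The lead-in corners look like a tight screw (about 5° mod 60; 4.5° predicted), but 60° symmetry makes "unturned" (2°) look similar. A view from the other side will give the remaining corners.

Call:
drive_tool(increments="-0.015 -0.012 0 0;-0.028 -0.023 0 0;-0.028 -0.023 0 0;-0.028 -0.023 0 0;-0.025 -0.02 0 0;-0.013 -0.011 0 0;0 0 0 0;0 0 0 0")

```text
t: 16.52
eef_pos: [0.4536, -0.2671, 0.256]
tool_rot: [0.0, 0.899, -0.437, -0.0]
contact_force: [0.0, 1.3, 0.8]
gripper_width: 0.7
```

```bash
python3 - <<'E'
from h import *
im,c,o=shot('wrist','w15')
p=proj(c,[.5232,-.209,.06])[0].astype(int);print(p,baryaw('w15'))
x,y=p;cr=im[max(0,y-30):y+30,max(0,x-36):x+36];print(x-36,y-30)
a=cv2.resize(cr,None,fx=10,fy=10,interpolation=cv2.INTER_CUBIC).astype(float)
a=np.clip((a-40)*1.5,0,255).astype(np.uint8);cv2.imwrite('pics/w15d.png',a[:,:,::-1])
# tri of bar ends
def ends(f):
    im=np.load(f'pics/{f}.npy');c,o=pickle.load(open(f'pics/{f}.pk','rb'))
    P0=proj(c,[.523,-.209,.145])[0]
    b=min(blobs(im,'red',300),key=lambda b:np.hypot(*(b[2]-P0)));return ray(c,b[2])
print(tri(ends('w14'),ends('w15')))
E
```

```text
w15 16.5167 [ 0.4536 -0.2671  0.256 ] [ 1.000e-04  8.994e-01 -4.371e-01 -1.000e-04] [0.  1.3 0.8]
[222 182] (array([188.17230769, 184.66030769]), array([ 0.52372208, -0.21475909,  0.157     ]), np.float64(128.09895828192504), np.float64(0.09063792480910607))
186 152
(array([ 0.52912565, -0.21715063,  0.14646868]), np.float64(0.014438258920420872))
```

View pics/w15.png

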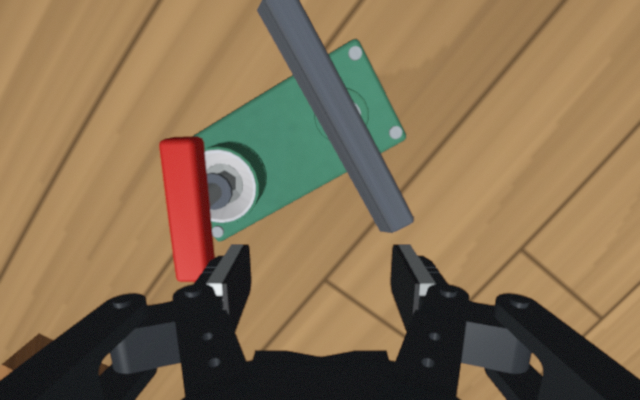

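View pics/w15d.png

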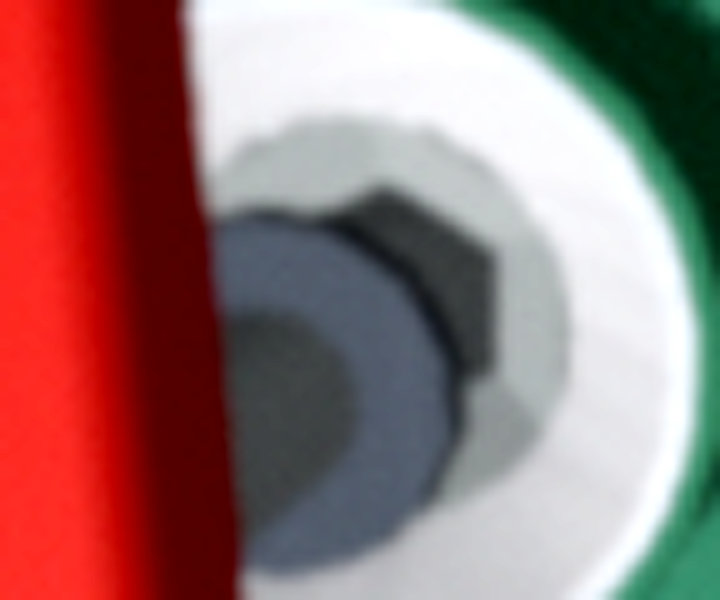

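```bash
python3 - <<'E'
from h import *
from scipy.optimize import least_squares
c14,_=pickle.load(open('pics/w14.pk','rb'));c15,_=pickle.load(open('pics/w15.pk','rb'))
A=[plane(c14,np.array(p)/12+[385,150]-.46,.052)[:2] for p in [(375,205),(240,265),(225,400)]]
B=[plane(c15,np.array(p)/10+[186,152]-.45,.052)[:2] for p in [(388,190),(495,260),(492,375)]]
ax=np.array([.523,-.2089])
for P in A+B:
    d=P-ax;print(np.degrees(np.arctan2(d[1],d[0])).round(1),(np.degrees(np.arctan2(d[1],d[0]))%60).round(1),np.linalg.norm(d).round(4))
# per-view fit: centre free, radius 12.12mm
for S in (A,B,A+B):
    S=np.array(S)
    def f(v):
        d=S-v[:2];t=np.arctan2(d[:,1],d[:,0]);k=np.round((t-v[2])/(np.pi/3))
        t=v[2]+k*np.pi/3;return (S-v[:2]-.01212*np.c_[np.cos(t),np.sin(t)]).ravel()
    r=least_squares(f,[*ax,np.radians(4)],x_scale=[.001,.001,.1]);print(r.x[:2],np.degrees(r.x[2]),np.sqrt((r.fun**2).mean()))
# foot short/long direction from w14 dots
a=plane(c14,np.array([42,202])/5+[341,119]-.4,.024);b=plane(c14,np.array([231,548])/5+[341,119]-.4,.024);d=a-b;print(np.degrees(np.arctan2(d[1],d[0])),np.linalg.norm(d))
E
```

```text
-56.4 3.6 0.0106
7.0 7.0 0.011
65.3 5.3 0.0111
-55.0 5.0 0.0103
-122.6 57.4 0.0109
179.0 59.0 0.012
[ 0.52209487 -0.20857529] 3.9672045064069588 0.0006041244400398165
[ 0.52257721 -0.207443  ] 3.8870236946129317 0.00035550752928567033
[ 0.52239867 -0.20796202] 2.8170376160810786 0.0006409677678749057
-21.978740277182332 0.08480762688393569
```

Still ambiguous (3–4° vs 4.5°/2°). A decisive test: regrasp, drive the key back anticlockwise part way, look whether the socket follows, then retighten.

Call:
drive_tool(increments="0.015 0.012 0 0;0.025 0.02 0 0;0.02 0.018 0 0;0.0095 0.008 -0.01 0;0 0 -0.025 0;0 0 -0.03 0;0 0 -0.025 0;0 0 -0.015 0;0 0 -0.0055 0;0 0 0 0;0 0 0 0")

```text
t: 17.48
eef_pos: [0.5254, -0.2074, 0.1455]
tool_rot: [0.0, 0.9, -0.435, 0.0]
contact_force: [-0.3, 0.1, 0.3]
gripper_width: 0.7
```

Call:
drive_tool(increments="0 0 0 0;0 0 0 0;0 0 0 0;0 0 0 0;0 0 0 0", grip=0, squeeze=90)

```text
t: 17.9
eef_pos: [0.525, -0.2085, 0.1467]
tool_rot: [0.0, 0.9, -0.435, 0.001]
contact_force: [-2.3, -0.4, 5.4]
gripper_width: 0.267
```

Call:
drive_tool(increments="0 0 0 0.05;0 0 0 0.08;0 0 0 0.1;0 0 0 0.1;0 0 0 0.1;0 0 0 0.1;0 0 0 0.1;0 0 0 0.1;0 0 0 0.1;0 0 0 0.1;0 0 0 0.05;0 0 0 0")

```text
t: 18.9
eef_pos: [0.525, -0.2066, 0.1466]
tool_rot: [-0.001, 0.999, 0.041, 0.0]
contact_force: [-3.1, 2.5, 7.5]
gripper_width: 0.266
```

```bash
cat >> h.py <<'E'
def st():
    o=bot.get_obs();w,x,y,z=o['tool_rot'];print('t',o['t'],'yaw',round(np.degrees(np.arctan2(2*(x*y+w*z),1-2*(y*y+z*z))),1),o['eef_pos'].round(4),'F',o['contact_force'].round(1),'T',o['torque'].round(2),o['joint_torque'][6].round(2),o['q'][6].round(2))
E
python3 -c "
from h import *
st()"
```

```text
t 18.9 yaw 4.7 [ 0.525  -0.2066  0.1466] F [-3.1  2.5  7.5] T [ 0.97  0.93 -0.03] 0.67 -1.28
```

Now release and look from the side.

Call:
drive_tool(increments="0 0 0 0;0 0 0 0;0 0 0 0;0 0 0 0", grip=0.7)

```text
t: 19.23
eef_pos: [0.5251, -0.2077, 0.1454]
tool_rot: [0.0, 0.999, 0.04, 0.0]
contact_force: [0.1, -1.0, -0.0]
gripper_width: 0.7
```

Call:
drive_tool(increments="0 0 0.015 0;0 0 0.03 0;0 0.01 0.035 0;0 0.02 0.02 0;0 0.025 0.01 0;0 0.01 0 0;0 0 0 0;0 0 0 0")

```text
t: 19.9
eef_pos: [0.5245, -0.1427, 0.2543]
tool_rot: [0.0, 0.999, 0.04, -0.001]
contact_force: [-0.6, -0.6, -0.2]
gripper_width: 0.702
```

```bash
python3 - <<'E'
from h import *
im,c,o=shot('wrist','w16')
p=proj(c,[.5232,-.209,.06])[0].astype(int);print(p,baryaw('w16'))
x,y=p;cr=im[max(0,y-30):y+30,max(0,x-36):x+36];print(x-36,y-30)
a=cv2.resize(cr,None,fx=10,fy=10,interpolation=cv2.INTER_CUBIC).astype(float)
a=np.clip((a-40)*1.5,0,255).astype(np.uint8);cv2.imwrite('pics/w16d.png',a[:,:,::-1])
E
```

```text
w16 19.9 [ 0.5245 -0.1427  0.2543] [ 1.000e-04  9.992e-01  4.040e-02 -8.000e-04] [-0.6 -0.6 -0.2]
[391 186] (array([415.43034945, 194.93513643]), array([ 0.53485138, -0.2042392 ,  0.157     ]), np.float64(6.230573085408167), np.float64(0.07763724558802101))
355 156
```

View pics/w16.png

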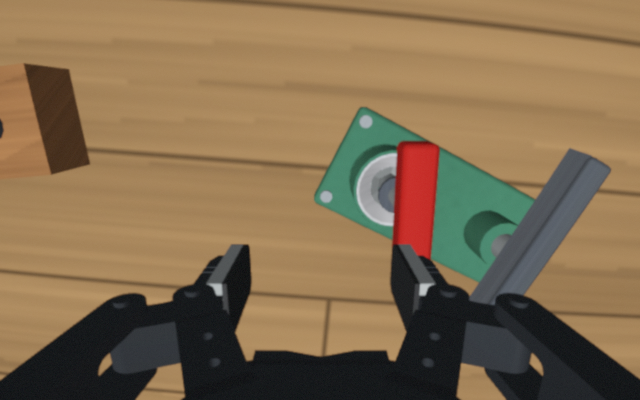

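View pics/w16d.png

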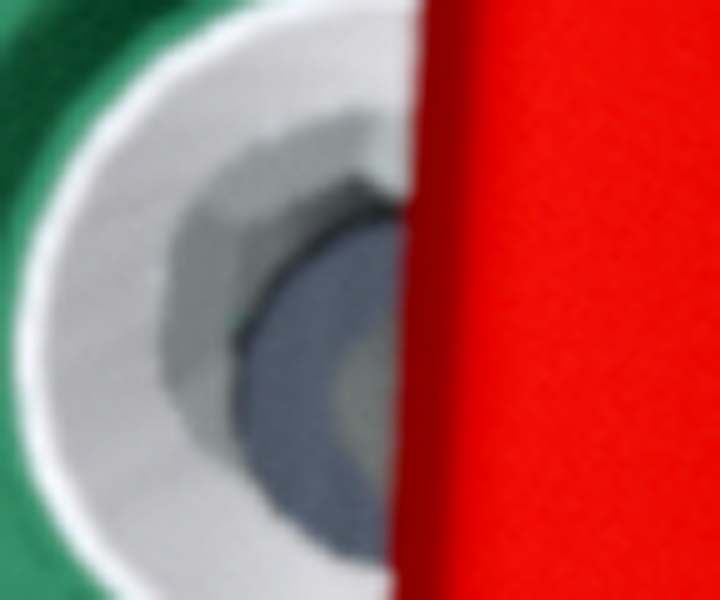

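```bash
python3 - <<'E'
from h import *
from scipy.optimize import least_squares
c,_=pickle.load(open('pics/w16.pk','rb'))
for ax in ([.523,-.2089],[.5224,-.208]):
  for z,pts in [(.052,[(355,178),(240,220),(237,340)]),(.06,[(200,215),(168,360)])]:
    for p in pts:
        d=plane(c,np.array(p)/10+[355,156]-.45,z)[:2]-np.array(ax);t=np.degrees(np.arctan2(d[1],d[0]));print(z,t.round(1),(t%60).round(1),np.linalg.norm(d).round(4))
S=np.array([plane(c,np.array(p)/10+[355,156]-.45,.052)[:2] for p in [(355,178),(240,220),(237,340)]])
for i in (0,1):
    d=S[i+1]-S[i];print('edge normal',(np.degrees(np.arctan2(d[1],d[0]))%60),np.linalg.norm(d))
for f,pp,s,o in [('w14',[(375,205),(240,265),(225,400)],12,[385,150]),('w15',[(388,190),(495,260),(492,375)],10,[186,152])]:
    c,_=pickle.load(open(f'pics/{f}.pk','rb'));S=np.array([plane(c,np.array(p)/s+o-.45,.052)[:2] for p in pp])
    for i in (0,1):
        d=S[i+1]-S[i];print(f,'edge dir mod60',(np.degrees(np.arctan2(d[1],d[0]))%60),np.linalg.norm(d))
E
```

```text
0.052 4.0 4.0 0.011
0.052 60.8 0.8 0.0126
0.052 118.4 58.4 0.0112
0.06 64.2 4.2 0.018
0.06 108.8 48.8 0.0185
0.052 -0.6 59.4 0.0116
0.052 56.3 56.3 0.0122
0.052 117.8 57.8 0.0102
0.06 61.2 1.2 0.0175
0.06 107.9 47.9 0.0175
edge normal 55.343010930602745 0.011349578862917384
edge normal 5.657212200036156 0.011559804012762208
w14 edge dir mod60 3.317327920123766 0.01135686217411713
w14 edge dir mod60 5.669477454513242 0.01080621662606901
w15 edge dir mod60 3.505837694517055 0.01180013724216387
w15 edge dir mod60 3.190864562753376 0.011182236207412936
```

The socket hex stayed put (about 0–4° mod 60) while the key went round, so the key seems to have slipped past the flats instead of driving. My turn was fast (1 rad/s). I'll regrasp, go back to the aligned yaw 32° and drive slowly, watching the torque.

Call:
drive_tool(increments="0 -0.02 0 0;0 -0.025 0 0;-0.001 -0.02 -0.01 0;0 -0.001 -0.025 0;0 0 -0.03 0;0 0 -0.025 0;0 0 -0.014 0;0 0 -0.005 0;0 0 0 0;0 0 0 0")

```text
t: 20.78
eef_pos: [0.5239, -0.2095, 0.1462]
tool_rot: [0.0, 0.999, 0.039, -0.0]
contact_force: [-0.1, -0.6, 0.5]
gripper_width: 0.701
```

Call:
drive_tool(increments="0 0 0 0;0 0 0 0;0 0 0 0;0 0 0 0;0 0 0 0", grip=0, squeeze=120)

```text
t: 21.2
eef_pos: [0.5247, -0.2082, 0.1477]
tool_rot: [0.0, 0.999, 0.04, 0.001]
contact_force: [-0.7, 1.3, 4.9]
gripper_width: 0.266
```

Call:
drive_tool(increments="0 0 0 0.06;0 0 0 0.08;0 0 0 0.08;0 0 0 0.08;0 0 0 0.08;0 0 0 0.06;0 0 0 0.03;0 0 0 0")

```text
t: 21.87
eef_pos: [0.5247, -0.2078, 0.1477]
tool_rot: [0.0, 0.962, 0.272, 0.001]
contact_force: [-0.6, 1.5, 6.9]
gripper_width: 0.268
```

```bash
python3 -c "
from h import *
st()"
```

```text
t 21.8667 yaw 31.6 [ 0.5247 -0.2078  0.1477] F [-0.6  1.5  6.9] T [ 0.73  0.37 -0.  ] 0.41 -0.87
```

Call:
drive_tool(increments="0 0 0 -0.025;0 0 0 -0.025;0 0 0 -0.025;0 0 0 -0.025;0 0 0 -0.025;0 0 0 -0.025;0 0 0 -0.025;0 0 0 -0.025;0 0 0 -0.025;0 0 0 -0.025")

```text
t: 22.7
eef_pos: [0.5247, -0.2078, 0.1477]
tool_rot: [0.0, 0.989, 0.149, 0.001]
contact_force: [-2.0, 2.0, 5.5]
gripper_width: 0.264
```

```bash
python3 -c "
from h import *
st()"
```

```text
t 22.7 yaw 17.2 [ 0.5247 -0.2078  0.1477] F [-2.   2.   5.5] T [0.58 0.36 0.12] 0.24 -1.09
```

Call:
drive_tool(increments="0 0 0 -0.025;0 0 0 -0.025;0 0 0 -0.025;0 0 0 -0.025")

```text
t: 23.03
eef_pos: [0.5248, -0.208, 0.1477]
tool_rot: [0.0, 0.995, 0.1, 0.001]
contact_force: [-0.5, 1.8, 5.3]
gripper_width: 0.257
```

```bash
python3 -c "
from h import *
st()"
```

```text
t 23.0333 yaw 11.4 [ 0.5248 -0.208   0.1477] F [-0.5  1.8  5.3] T [0.43 0.27 0.14] 0.24 -1.18
```

Call:
drive_tool(increments="0 0 0 -0.025;0 0 0 -0.025;0 0 0 -0.025;0 0 0 -0.025")

```text
t: 23.37
eef_pos: [0.5248, -0.2082, 0.1477]
tool_rot: [0.0, 0.999, 0.05, 0.001]
contact_force: [-1.4, 1.2, 5.9]
gripper_width: 0.265
```

```bash
python3 -c "
from h import *
st()"
```

```text
t 23.3667 yaw 5.7 [ 0.5248 -0.2082  0.1477] F [-1.4  1.2  5.9] T [0.38 0.29 0.18] 0.24 -1.27
```

Call:
drive_tool(increments="0 0 0 -0.025;0 0 0 -0.025;0 0 0 -0.025;0 0 0 -0.025;0 0 0 -0.025;0 0 0 -0.025;0 0 0 -0.025;0 0 0 -0.025;0 0 0 -0.025;0 0 0 -0.025;0 0 0 -0.025")

```text
t: 24.28
eef_pos: [0.5246, -0.2087, 0.1477]
tool_rot: [0.0, 0.996, -0.088, 0.001]
contact_force: [-1.8, 0.4, 4.7]
gripper_width: 0.263
```

```bash
python3 -c "
from h import *
st()"
```

```text
t 24.2833 yaw -10.1 [ 0.5246 -0.2087  0.1477] F [-1.8  0.4  4.7] T [0.01 0.33 0.14] 0.23 -1.51
```

Call:
drive_tool(increments="0 0 0 0;0 0 0 0;0 0 0 0;0 0 0.015 0", grip=0.7)

```text
t: 24.62
eef_pos: [0.5223, -0.2079, 0.1591]
tool_rot: [-0.0, 0.996, -0.087, -0.002]
contact_force: [-0.2, -0.2, 0.4]
gripper_width: 0.699
```

Call:
drive_tool(increments="0 0 0.03 0;0 0 0.035 0;0.004 0.025 0.025 0;0.006 0.03 0 0;0.003 0.015 0 0;0 0 0 0;0 0 0 0")

```text
t: 25.2
eef_pos: [0.5371, -0.1377, 0.2514]
tool_rot: [0.0, 0.996, -0.086, 0.0]
contact_force: [-0.2, -1.5, 0.3]
gripper_width: 0.7
```

```bash
python3 - <<'E'
from h import *
im,c,o=shot('wrist','w17');st()
p=proj(c,[.5232,-.209,.06])[0].astype(int);print(p,baryaw('w17'))
x,y=p;cr=im[max(0,y-30):y+30,max(0,x-36):x+36];print(x-36,y-30)
a=cv2.resize(cr,None,fx=10,fy=10,interpolation=cv2.INTER_CUBIC).astype(float)
a=np.clip((a-40)*1.5,0,255).astype(np.uint8);cv2.imwrite('pics/w17d.png',a[:,:,::-1])
E
```

```text
w17 25.2 [ 0.5371 -0.1377  0.2514] [ 0.000e+00  9.963e-01 -8.620e-02  1.000e-04] [-0.2 -1.5  0.3]
t 25.25 yaw -10.0 [ 0.5368 -0.139   0.2512] F [-1.  -1.   0.4] T [ 0.01 -0.02 -0.02] -0.02 -1.63
[399 182] (array([429.75837031, 196.15832997]), array([ 0.52809517, -0.20673548,  0.157     ]), np.float64(170.05532391579652), np.float64(0.09156365479545174))
363 152
```

View pics/w17d.png

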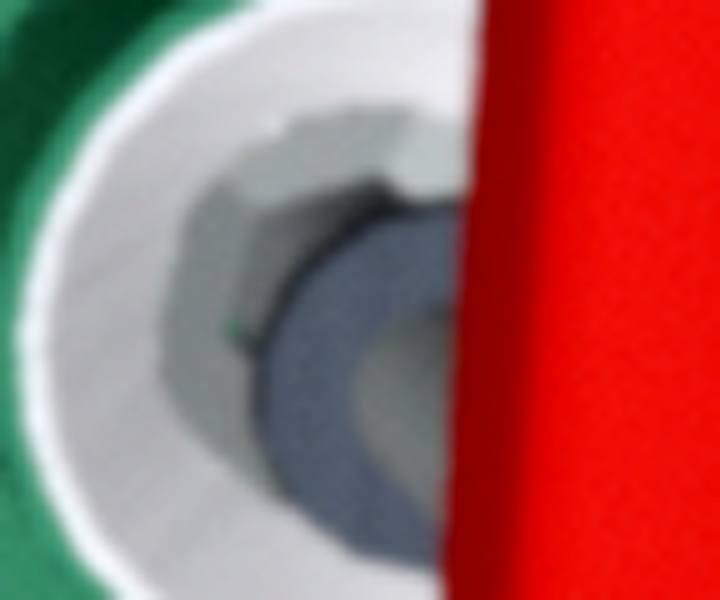

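```bash
python3 - <<'E'
from h import *
for f,pp,o in [('w16',[(355,178),(240,220),(237,340)],[355,156]),('w17',[(378,183),(257,210),(236,332)],[363,152])]:
    c,_=pickle.load(open(f'pics/{f}.pk','rb'));S=np.array([plane(c,np.array(p)/10+o-.45,.052)[:2] for p in pp])
    print(f,[round(np.degrees(np.arctan2(*(S[i+1]-S[i])[::-1]))%60,1) for i in (0,1)],[(np.degrees(np.arctan2(d[1],d[0]))%60).round(1) for d in S-[.5228,-.2087]])
E
```

```text
w16 [np.float64(55.3), np.float64(5.7)] [np.float64(2.9), np.float64(59.6), np.float64(57.9)]
w17 [np.float64(33.1), np.float64(43.2)] [np.float64(38.4), np.float64(38.2), np.float64(39.1)]
```

Now the socket has turned: hex corners at about 38° (mod 60) against about 2° before, so the screw is near 0.5 rad and slow driving works. Regrasp and continue slowly to the stop.

Call:
drive_tool(increments="-0.004 -0.022 0 0;-0.005 -0.027 0 0;-0.004 -0.02 -0.01 0;0 -0.001 -0.025 0;0 0 -0.03 0;0 0 -0.022 0;0 0 -0.013 0;0 0 -0.005 0;0 0 0 0;0 0 0 0")

```text
t: 26.08
eef_pos: [0.524, -0.2095, 0.1466]
tool_rot: [0.0, 0.996, -0.088, 0.0]
contact_force: [-1.6, 0.3, -0.1]
gripper_width: 0.701
```

Call:
drive_tool(increments="0 0 0 0;0 0 0 0;0 0 0 0;0 0 0 0;0 0 0 0", grip=0, squeeze=120)

```text
t: 26.5
eef_pos: [0.5248, -0.2085, 0.1474]
tool_rot: [0.0, 0.996, -0.087, 0.001]
contact_force: [-1.8, 1.4, 6.1]
gripper_width: 0.265
```

Call:
drive_tool(increments="0 0 -0.001 -0.02;0 0 0 -0.025;0 0 0 -0.025;0 0 0 -0.025;0 0 0 -0.025;0 0 0 -0.025;0 0 0 -0.025;0 0 0 -0.025;0 0 0 -0.025;0 0 0 -0.025;0 0 0 -0.025;0 0 0 -0.025")

```text
t: 27.5
eef_pos: [0.5248, -0.2092, 0.1475]
tool_rot: [0.0, 0.972, -0.233, 0.001]
contact_force: [-2.9, -0.3, 14.6]
gripper_width: 0.264
```

```bash
python3 -c "
from h import *
st()"
```

```text
t 27.5 yaw -27.0 [ 0.5248 -0.2092  0.1475] F [-2.9 -0.3 14.6] T [0.02 1.02 0.07] 0.21 -1.77
```

Call:
drive_tool(increments="0 0 0 -0.02;0 0 0 -0.02;0 0 0 -0.02;0 0 0 -0.02;0 0 0 -0.02;0 0 0 -0.02;0 0 0 -0.02;0 0 0 -0.02")

```text
t: 28.17
eef_pos: [0.5246, -0.2095, 0.1474]
tool_rot: [0.0, 0.951, -0.31, 0.001]
contact_force: [-3.4, -0.0, 14.5]
gripper_width: 0.264
```

```bash
python3 -c "
from h import *
st()"
```

```text
t 28.1667 yaw -36.2 [ 0.5246 -0.2095  0.1474] F [-3.4 -0.  14.5] T [-0.11  1.17  0.09] 0.14 -1.91
```

Call:
drive_tool(increments="0 0 0 -0.02;0 0 0 -0.02;0 0 0 -0.02;0 0 0 0")

```text
t: 28.5
eef_pos: [0.5245, -0.2095, 0.1474]
tool_rot: [0.0, 0.941, -0.339, 0.001]
contact_force: [-5.2, -0.6, 14.2]
gripper_width: 0.261
```

```bash
python3 -c "
from h import *
st()"
```

```text
t 28.5 yaw -39.6 [ 0.5245 -0.2095  0.1474] F [-5.2 -0.6 14.2] T [-0.14  1.21  0.06] -0.33 -1.96
```

Call:
drive_tool(increments="0 0 0 -0.02;0 0 0 -0.02;0 0 0 0")

```text
t: 28.75
eef_pos: [0.5245, -0.2096, 0.1474]
tool_rot: [0.0, 0.934, -0.358, 0.001]
contact_force: [-3.2, -1.6, 14.3]
gripper_width: 0.263
```

```bash
python3 -c "
from h import *
st()"
```

```text
t 28.75 yaw -41.9 [ 0.5245 -0.2096  0.1474] F [-3.2 -1.6 14.3] T [-0.19  1.18  0.08] -0.33 -1.99
```

Call:
drive_tool(increments="0 0 0 -0.02;0 0 0 -0.02;0 0 0 0")

```text
t: 29.0
eef_pos: [0.5244, -0.2096, 0.1474]
tool_rot: [0.0, 0.927, -0.376, 0.001]
contact_force: [-4.2, 0.0, 14.7]
gripper_width: 0.262
```

```bash
python3 -c "
from h import *
st()"
```

```text
t 29.0 yaw -44.2 [ 0.5244 -0.2096  0.1474] F [-4.2  0.  14.7] T [-0.17  1.24  0.18] -0.39 -2.03
```

Release gently and look.

Call:
drive_tool(increments="0 0 0.001 0;0 0 0 0;0 0 0 0;0 0 0.015 0", grip=0.7)

```text
t: 29.33
eef_pos: [0.5223, -0.2076, 0.1589]
tool_rot: [0.0, 0.927, -0.375, -0.002]
contact_force: [-0.2, -1.1, 0.0]
gripper_width: 0.702
```

Call:
drive_tool(increments="0 0 0.03 0;0 0 0.035 0;0.015 0.015 0.025 0;0.025 0.025 0 0;0.01 0.01 0 0;0 0 0 0;0 0 0 0")

```text
t: 29.92
eef_pos: [0.5739, -0.1574, 0.2503]
tool_rot: [0.0, 0.927, -0.375, -0.001]
contact_force: [-0.6, -0.9, 0.0]
gripper_width: 0.697
```

```bash
python3 - <<'E'
from h import *
im,c,o=shot('wrist','w18');st()
p=proj(c,[.5232,-.209,.06])[0].astype(int);print(p,baryaw('w18'))
x,y=p;cr=im[max(0,y-30):y+30,max(0,x-36):x+36];print(x-36,y-30)
a=cv2.resize(cr,None,fx=10,fy=10,interpolation=cv2.INTER_CUBIC).astype(float)
a=np.clip((a-40)*1.5,0,255).astype(np.uint8);cv2.imwrite('pics/w18d.png',a[:,:,::-1])
E
```

```text
w18 29.9167 [ 0.5739 -0.1574  0.2503] [ 2.000e-04  9.272e-01 -3.745e-01 -8.000e-04] [-0.6 -0.9  0. ]
t 29.9667 yaw -44.1 [ 0.5732 -0.1588  0.2503] F [-0.1 -1.2 -0.4] T [-0.07  0.02  0.02] -0.02 -2.15
[399 181] (array([430.15488483, 196.09670373]), array([ 0.52811878, -0.20948037,  0.157     ]), np.float64(136.35276497517125), np.float64(0.09246576561483622))
363 151
```

View pics/w18.png

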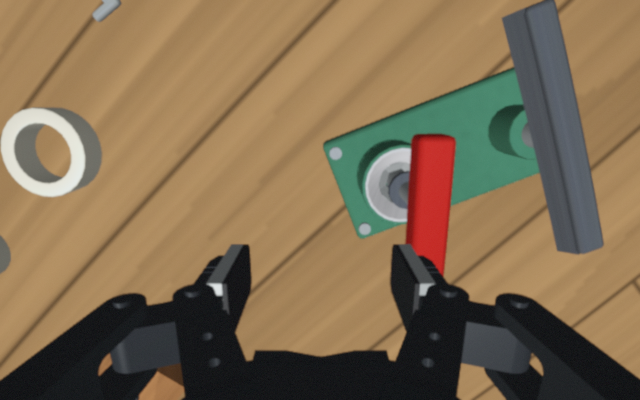

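View pics/w18d.png

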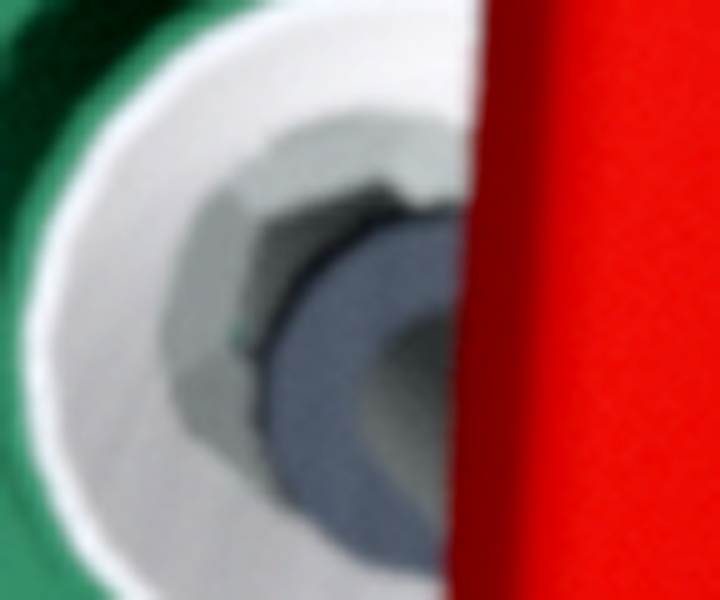

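The socket shape looks similar relative to the tool in several views, so I rectify all of them onto the hex-top plane in world axes to compare angles directly.

```bash
python3 - <<'E'
from h import *
tiles=[]
N=260
for f in ['w2','w14','w15','w16','w17','w18']:
    im=np.load(f'pics/{f}.npy');c,o=pickle.load(open(f'pics/{f}.pk','rb'))
    g=np.linspace(.026,-.026,N)
    X,Y=np.meshgrid(-g,g)  # x right, y up
    P=np.stack([X+.5226,Y-.2086,np.full_like(X,.054)],-1).reshape(-1,3)
    uv=proj(c,P).reshape(N,N,2).astype(np.float32)
    r=cv2.remap(im,uv[:,:,0],uv[:,:,1],cv2.INTER_CUBIC).astype(float)
    r=np.clip((r-30)*1.5,0,255).astype(np.uint8)
    for k in range(0,360,30):
        a=np.radians(k);cv2.line(r,(int(130+120*np.cos(a)),int(130-120*np.sin(a))),(int(130+129*np.cos(a)),int(130-129*np.sin(a))),(255,255,0),1)
    cv2.putText(r,f,(4,14),0,.5,(255,0,255),1);tiles.append(r)
out=np.vstack([np.hstack(tiles[:3]),np.hstack(tiles[3:])])
cv2.imwrite('pics/rect.png',out[:,:,::-1]);print(out.shape)
E
```

```text
(520, 780, 3)
```

View pics/rect.png

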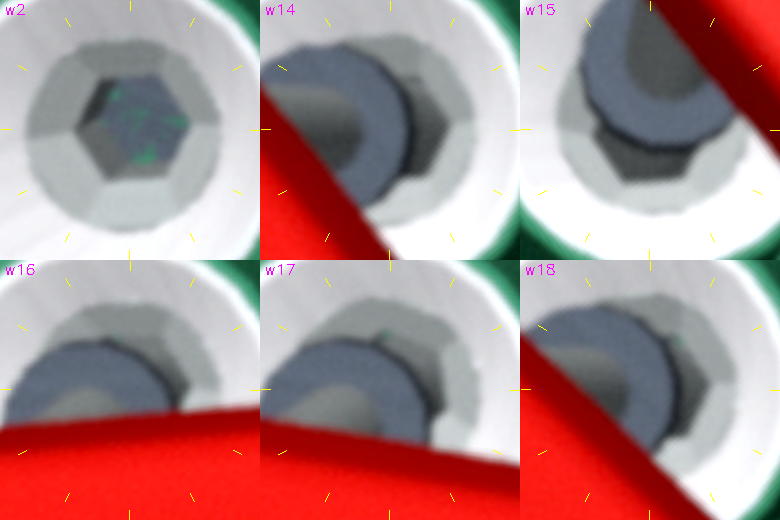

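In world axes the hex corners read:
- w2 (start): about 2°
- w17 (mid-turn): about 38°
- w18 (now): about 5°, i.e. 33° further clockwise, screw ≈ 63° ≈ 1.09 rad, at its stop

Back away for a final check of key and blue key.

Call:
drive_tool(increments="0 0.02 0.02 0;0 0.035 0.02 0;0 0.035 0.02 0;0 0.03 0.02 0;0 0.02 0.01 0;0 0 0 0;0 0 0 0")

```text
t: 30.55
eef_pos: [0.5736, -0.0186, 0.3413]
tool_rot: [0.0, 0.927, -0.375, 0.0]
contact_force: [-0.3, -1.0, -1.0]
gripper_width: 0.698
```

```bash
python3 - <<'E'
from h import *
im,c,o=shot('scene','s19');im2,c2,o=shot('top','t19')
def tb(f,kind,P0):
    im=np.load(f'pics/{f}.npy');c=pickle.load(open(f'pics/{f}.pk','rb'))[0]
    b=min(blobs(im,kind,60),key=lambda b:np.hypot(*(b[2]-proj(c,P0)[0])));return ray(c,b[2]),b[2],b[1][4]
A,B=tb('s19','red',[.523,-.209,.145]),tb('t19','red',[.523,-.209,.145]);print('red',tri(A[0],B[0]),A[1:],B[1:])
A,B=tb('s19','blue',[.56,.17,.12]),tb('t19','blue',[.56,.17,.12]);print('blue',tri(A[0],B[0]),A[1:],B[1:])
cv2.imwrite('pics/s19c.png',cv2.resize(im[90:240,150:350],None,fx=4,fy=4,interpolation=cv2.INTER_CUBIC)[:,:,::-1])
E
```

```text
s19 30.55 [ 0.5736 -0.0186  0.3413] [ 2.000e-04  9.269e-01 -3.753e-01  1.000e-04] [-0.3 -1.  -1. ]
t19 30.6 [ 0.5733 -0.0202  0.3406] [ 7.000e-04  9.265e-01 -3.764e-01 -4.000e-04] [ 0.6 -1.7  0.3]
red (array([0.54752875, 0.16505935, 0.44852336]), np.float64(0.35081420078517345)) (array([220.07789474, 134.26105263]), np.int32(475)) (array([190.76475931, 243.01725704]), np.int32(1101))
blue (array([0.55323285, 0.16720276, 0.12282232]), np.float64(0.0017559877289737454)) (array([327.50321543, 232.01125402]), np.int32(622)) (array([282.47608696, 152.5826087 ]), np.int32(460))
```

View pics/s19c.png

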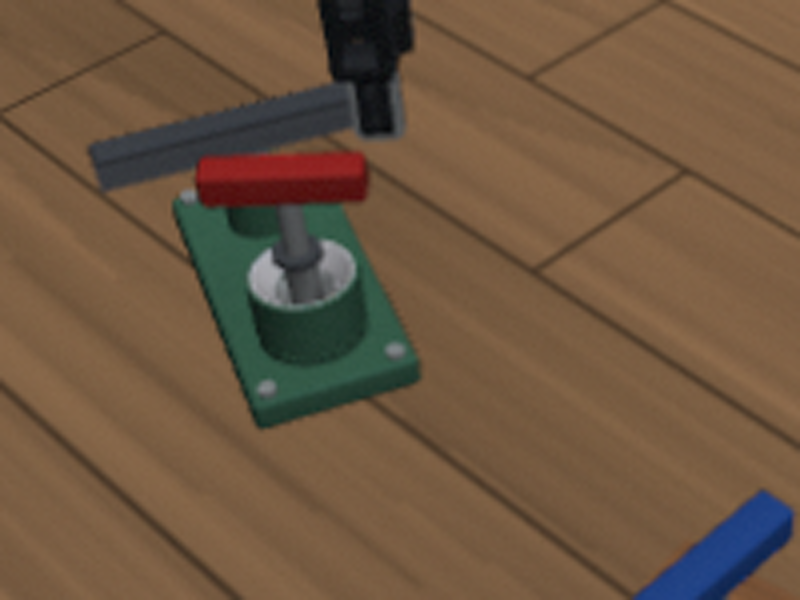

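View pics/t19.png

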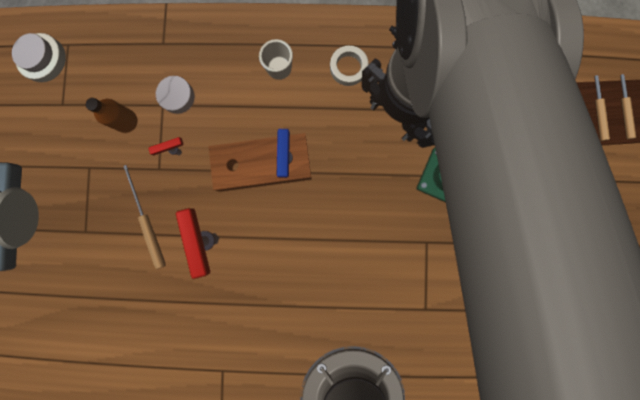

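Scene view: key upright, bar centre at (220.1,134.3), where a home key should be (about (220.4,134.9)). The blue key is unchanged: (327.5,232.0) against (327.6,231.9), and the top view agrees. Handing in.

```bash
python3 -c "
from h import *
st(); print(bot.hand_in())"
```

```text
t 30.65 yaw -44.3 [ 0.5732 -0.0208  0.3403] F [-0.5 -0.8  0.4] T [-0.03  0.06 -0.  ] -0.0 -2.41
the job is handed in; nothing more can be done
None
```

I took the middle-sized red key from the rack, pushed it home in the screw, turned it clockwise to where the stop should be and left it standing. I handed in at about 31 s; no verdict was reported.

**Checks that agreed**
- **Fully home before turning:** the key bottomed at TCP z 0.1467 m, against about 0.147 expected. Pressing harder raised the force by 24 N with no further movement.
- **Screw tight:** rectified wrist pictures put the socket hex corners at about 2° at the start, 38° midway through the last drive and 5° at the end. That is a screw angle of about 1.09 rad, give or take 0.05.
- **Key standing:** in the last scene picture it is upright. The bar centre is within about 1 pixel of where a fully home key should appear, so about 2 mm high at most.
- **Blue key:** within 0.2 pixel of its starting place in both fixed views.

**Checks that failed or disagreed**
- **First turn:** at about 1 rad/s the key turned roughly 84° without a clear stop. Views from two sides could not tell tight from unturned, because the hex repeats every 60°.
- **Extra turning back:** to settle that, I turned the key back, released and regrasped it, then drove it again slowly at about 0.3 rad/s. The socket clearly followed in that drive.
- **No torque peak:** the wrist torque never rose sharply at the stop (at most 0.2 N·m), so "tight" rests on the hex angle, not on force.
- **Play in the socket:** the key lagged the socket by about 18°, against the 13° stated.
- **No second view of the key:** the arm covered it in the last top picture, so its final height comes from the scene view only.

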